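# Show the blue glaze test tile to the inspection camera

## Robot

A 6-joint arm with a two-finger parallel gripper is mounted at the origin on the work surface. World frame = base frame: x ahead of the robot, y to its left, z up, the work surface at z = 0. Lengths are in m, angles in rad, forces in N, time in s.
With the tool pointing down it reaches from about 0.35 to 0.775 m from the base axis. Payload 7.3 kg.
Tool frame: the origin (TCP) lies at the very end of the fingers, on their centre line; the grasp point (between the pads) lies 19 mm behind it; z points along the fingers, y is the direction in which the jaws open and shut (so a half turn about z gives the same grasp; the last joint's range is limited). The gripper opens to 92 mm and grips with 3 to 60 N. Pads are 19 mm wide; open, the fingers measure 130 mm over their backs; the gripper's body (75 mm by 190 mm) begins 47 mm behind the grasp point.
Start: joints at [-1.46, 0.342, 1.524, -0, 1.275, -0.146], TCP at [0.133, -0.508, 0.227] pointing down, gripper open.
Joint ranges: [-2.53, 2.53], [-0.77, 2.02], [0.04, 2.7], [-1, 4.14], [0.28, 2.66], [-3.11, 3.11]. Speed limits (rad/s): [2.57, 2.57, 3.14, 3.14, 3.14, 3.14].

## Interface

Orientations are given as [roll, pitch, yaw] about the fixed x, y, z axes, in that order (R = Rz(yaw) Ry(pitch) Rx(roll)).
In Python, from cell import monitor, eyes, order gives the robot as it stands. The module is installed in compiled form; this text tells all that it offers.
- The arm moves only by the tool carry_out, never from a script. Its argument "targets" is a list of rows, each a list of 2 entries, a list of its own where there are three numbers: the shift along the tool's x, y, z in m, then the turn about the tool's z in rad. In form: [[[dx, dy, dz], twist], ...]. A call has 1 to 10 rows; each row shifts and turns the pose as measured when the row begins, along the tool's axes as they then stand; what a row does not reach is not made up. A row lasts 1/8 s, in which the tool goes at most 62.5 mm and 10.7 degrees, less where a joint would pass 70% of its speed; a pose out of reach is approached as far as the arm can. A call is refused whole if a number of a shift passes 0.0625 or a number of a turn 0.188, either way. A call with a gripper value outside its range is refused whole. "fingers" is the closure, from 0 (fully open) to 1 (shut), set as the call begins (left out, the last holds). The fingers move at their own pace and stop on an object; "grip_force" is the grip in N (left out, the last holds). Time passes only in rows, so rows that do not move let the fingers close. It gives the time, the measured TCP pose, the force and the opening at its end, in the units of the state.
- monitor.observe(): the state, without advancing time (a new reading comes with each control period).
- eyes.read_camera(name): name is "scene" or "side" or "wrist"; returns the picture (480x640x3 uint8, red, green, blue); there is no depth.
- eyes.camera_info(name): a dict with "K" (3x3 intrinsics, pixels), "dist" ([k1, k2, p1, p2, k3] as OpenCV has them; the pictures are not rectified), "rvec" (rotation vector, rad) and "tvec" (3), from world to camera coordinates, as OpenCV has them. Camera axes: x right, y down, z forward; pixel columns grow to the right and rows downward; lengths in m; the calibration is good to about 2 mm. A picture is of the moment at which its call begins: read the wrist's pose just before it. camera_info takes no time and is no camera call; for the wrist camera it gives the pose at the moment of the call.
- order.hand_in(): hands the job in, once; it reports no verdict.
The state is a dict: "time": time; "qpos": joint angles; "qvel": joint speeds; "joint_efforts": joint torques, N m; "tool_pos": TCP position; "tool_rot": TCP orientation; "contact_force": force on the tool from outside, world axes, zero at the start; "torque": the same for the moment, N m; "opening": finger opening in m.
Only numpy, scipy, OpenCV 4.12 (cv2) and the standard library are available. Lean on these libraries where they do the work, as an engineer would, in place of code of your own. Each camera call takes 0.05 s, during which the arm holds its last target.

## Task

Pull the top drawer of the sample cabinet out to its stop, take out the blue glazed test tile, and leave the drawer open with the other two tiles standing in it. Hold the blue tile up to the inspection camera, the way up it stood and leaning to match the camera's downward look: the middle of its front (the side with the foot) 15 cm straight out from the lens and squarely facing it. Finish while still holding it there in the air, without having touched the camera or its stand and without having shifted the other things on the bench.

Things in the scene. Friction and masses are not known exactly. Their poses are not given: they have to be found in the camera images.
- cabinet: Brown wooden cabinet with two light-wood drawer fronts, fixed to the bench: 250 deep (x), 360 wide (y), 215 high. Origin: middle of the lower edge of its front (-x) face, which holds the drawer fronts and looks roughly to the robot; the body lies to +x. Top drawer: inner floor 106 above the origin, front panel 16 thick and up to 198, side and back walls up to 160; inside 306 wide, 207 long.
- top_drawer (a joint): Travel of the top drawer along the cabinet's -x, m: 0 shut, 0.17 at its stop; starts at 0 to 0.015. It resists with about 2 N, more when fast, and stays where left. The three tiles stand in it in a row across (cabinet y), about 95 apart from middle to middle, their slabs 62 to 91 behind its front panel, fronts roughly to the robot; they can tip if it is jerked.
- handle (a point): Middle of the bar of the top drawer's steel D handle: round bar 10 in diameter, 120 long across the cabinet (its y), 42 out from the drawer front and 39 below the cabinet's top; room for a finger on both sides from above. Moves with the drawer; axes as the cabinet's.
- tile_blue: Loose L-shaped glaze test tile of fired clay, 0.09 to 0.17 kg: upright slab 10 thick (x), 55 wide (y), 85 high (z), with a foot 10 high reaching 34 out in front (-x) at the bottom. The upper 60 is deep blue glaze front, back and top, with three fine ribs on the front; the rest is bare terracotta. Origin: centre of the slab's underside. Any of the three places in the drawer.
- face (a point): Middle of the front of the blue tile: on its front surface (5 to -x of the tile's origin), 50 above its underside. Axes as the tile's; -x points out of the front.
- tile_green: Same tile in green glaze, a bystander in the drawer. Origin and axes as for the blue one.
- tile_honey: Same tile in honey-yellow glaze, a bystander in the drawer. Origin and axes as for the blue one.
- camera_stand: Inspection camera stand fixed at the robot's left: dark round base 170 in diameter, pillar 22 in diameter, 420 high. Origin: on the bench plumb below the lens, 170 from the pillar; -x is the level direction of the camera's look. The grey camera (60 x 52 x 52, black ring light 88 in diameter round the lens) hangs on a short arm, its middle 90 to -x of the pillar and 335 high, looking 20 degrees (0.35 rad) downward.
- lens (a point): Centre of the front glass of the camera lens, 85 ahead of the camera's middle, about 306 above the bench. Axes of the camera: -x along the line of sight (out of the lens and 20 degrees downward), y level, z up in the picture.
- focus (a point): The point 150 straight out from the lens on the line of sight, about 254 above the bench, where the middle of the tile's front belongs. Axes as the lens: the tile faces the lens squarely when the tile's x is opposite to this x and the tile's z is along this z.
- mould: Dark wooden open brick mould 140 x 300 x 55 high, loose on the bench, bystander. Origin: centre of the underside.
- strike: Loose light wooden strike-off batten 300 (x) x 35 x 14, lying across the mould, bystander. Origin: centre of the underside.
- pot: Loose terracotta pot, 110 in diameter, 85 high, bystander. Origin: centre of the underside.
- jar: Loose closed grey glaze jar with white cap, 72 in diameter, 95 high, bystander. Origin: centre of the underside.
- brush: Loose brush 200 long (x), bystander.
- wheel: Banding wheel (decorating turntable) fixed at the robot's right: disc 224 in diameter, top 72 above the bench. Origin: centre of the underside.
- bowl: Pale fired bowl 130 in diameter, 55 high, standing loose on the banding wheel, bystander. Origin: centre of the underside.
- table: The plank bench; its top is at z = 0.
Things that resemble listed ones, but are neither listed nor needed, are in the scene too. Of the things that look like the wheel, the largest one is meant.

How it is judged:
By the outcome, as a careful person would: the job done as asked, in the order asked, and still so for the second after the job is handed in, while the arm keeps its last pose, push and grip.
It also fails if it takes over 48 s, if anything falls off the work surface, if the arm or the gripper's body presses on something with over 40 N, if the wrist force passes 120 N, or if a joint passes its speed limit or range.

## Working session

There is one attempt and no reset: what is moved stays moved. The work goes in short steps, Python scripts to look and compute and a tool call to move; the robot and the scene stay as the last step left them, time stands still between calls to the robot, and variables do not carry over. Pictures are saved under pics/ and viewed, and the job is handed in when it is done.

Besides the shell and the picture viewer there is one more tool, called after "Call:" as name(argument=value, ...), one argument or row to a line, values as JSON. carry_out: Moves the arm, as the interface text tells. Its arguments: {"type":"object","properties":{"targets":{"type":"array","items":{"type":"array"}},"fingers":{"type":"number"},"grip_force":{"type":"number"}},"required":["targets"]}

```bash
mkdir -p pics; ls; cat > h.py <<'E'
import numpy as np, cv2
from scipy.spatial.transform import Rotation as Rn
from cell import monitor, eyes, order
def snap(n,f):
    im=eyes.read_camera(n); cv2.imwrite('pics/'+f+'.png',im[:,:,::-1]); return im
def crop(src,f,x0,y0,x1,y1,s=4):
    im=cv2.imread('pics/'+src+'.png')[y0:y1,x0:x1]; cv2.imwrite('pics/'+f+'.png',cv2.resize(im,None,fx=s,fy=s,interpolation=cv2.INTER_CUBIC))
def ray(n,uv,ci=None):
    c=ci or eyes.camera_info(n); R=cv2.Rodrigues(np.array(c['rvec'],float))[0]; t=np.array(c['tvec'],float).ravel()
    p=cv2.undistortPoints(np.array([[uv]],float),np.array(c['K'],float),np.array(c['dist'],float))[0,0]
    return -R.T@t, R.T@np.array([p[0],p[1],1])
def onz(n,uv,z,ci=None):
    o,d=ray(n,uv,ci); return o+d*(z-o[2])/d[2]
def proj(n,P,ci=None):
    c=ci or eyes.camera_info(n)
    return cv2.projectPoints(np.array(P,float).reshape(-1,1,3),np.array(c['rvec'],float),np.array(c['tvec'],float),np.array(c['K'],float),np.array(c['dist'],float))[0][:,0]
def tri(a,b):
    (o1,d1),(o2,d2)=a,b
    d1=d1/np.linalg.norm(d1);d2=d2/np.linalg.norm(d2)
    s=np.linalg.lstsq(np.c_[d1,-d2],o2-o1,rcond=None)[0]
    p,q=o1+s[0]*d1,o2+s[1]*d2
    return (p+q)/2,np.linalg.norm(p-q)
E
python3 - <<'E'
from h import *
print(monitor.observe())
for n in ['scene','side','wrist']:
    snap(n,n+'0'); c=eyes.camera_info(n); o,d=ray(n,(320,240)); print(n,np.round(o,3),np.round(d,3),c['K'])
E
```

```text
pics
{'time': 0.0, 'qpos': array([-1.46000328e+00,  3.42725636e-01,  1.52504085e+00, -1.48105182e-05,
        1.27540534e+00, -1.46011296e-01]), 'qvel': array([-1.48358949e-03, -1.43537943e-05, -7.54058556e-04, -4.45899221e-04,
       -3.68900781e-04, -4.61908680e-04]), 'joint_efforts': array([-1.39109776e-03, -4.31244743e+01, -2.44221014e+01,  7.17408629e-02,
        5.59722050e-02, -1.22295064e-04]), 'tool_pos': array([ 0.13330955, -0.50735706,  0.22603514]), 'tool_rot': array([-3.14002823e+00, -2.15746148e-04,  2.56808492e-01]), 'contact_force': array([ 0.43508801,  0.52847372, -0.65599282]), 'torque': array([ 0.02683288, -0.00375294, -0.00795649]), 'opening': 0.09177280831538039}
scene [ 1.785 -0.242  1.128] [-0.79   0.12  -0.602] [[566.5447662    0.         320.34609311]
 [  0.         566.5447662  238.62272623]
 [  0.           0.           1.        ]]
side [0.016 1.179 1.202] [ 0.285 -0.734 -0.617] [[554.67524671   0.         307.49356   ]
 [  0.         554.67524671 233.32629891]
 [  0.           0.           1.        ]]
wrist [ 0.205 -0.488  0.385] [-0.27  -0.055 -0.961] [[333.77669334   0.         324.80242467]
 [  0.         333.77669334 240.60716692]
 [  0.           0.           1.        ]]
```

View pics/scene0.png

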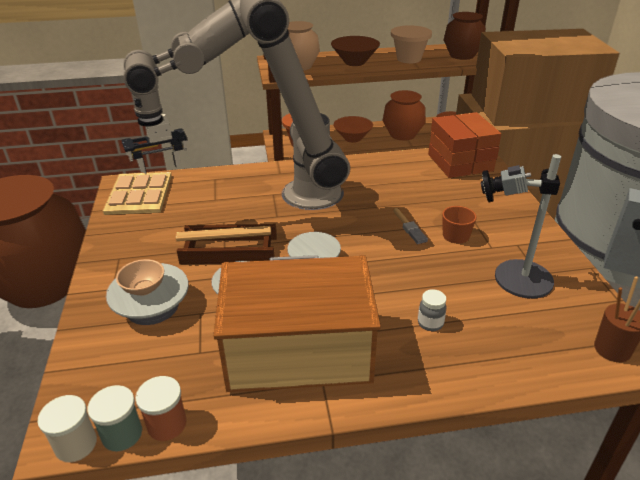

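View pics/side0.png

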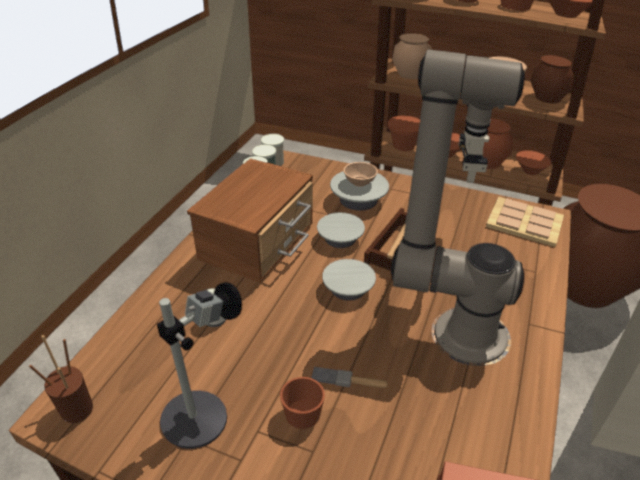

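View pics/wrist0.png

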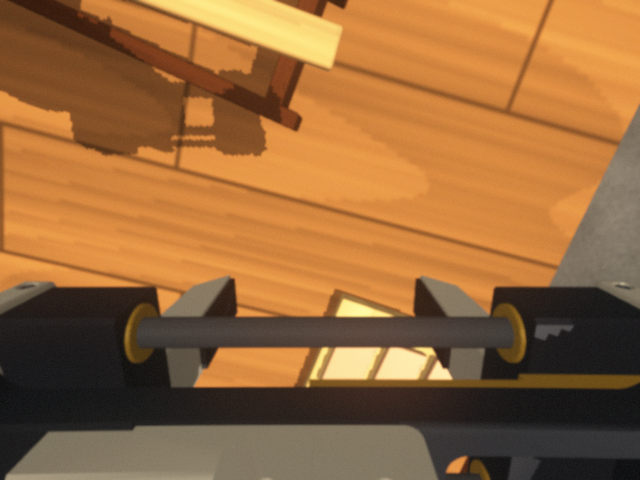

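```bash
python3 - <<'E'
from h import *
crop('scene0','c1',205,230,395,400,4)
crop('side0','c2',180,150,330,290,5)
crop('side0','c3',140,270,260,450,4)
crop('scene0','c4',460,140,580,300,4)
E
```

```text
(no output)
```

View pics/c1.png

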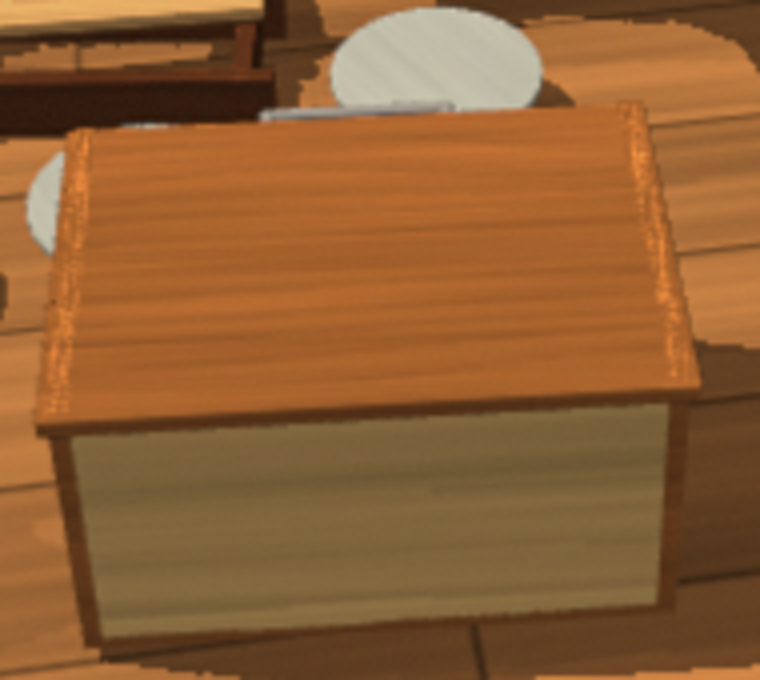

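View pics/c2.png

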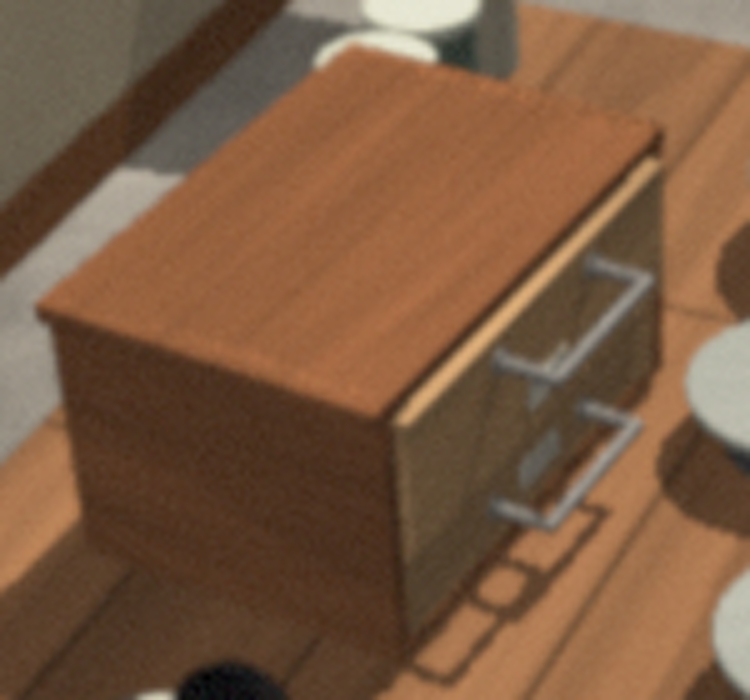

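View pics/c3.png

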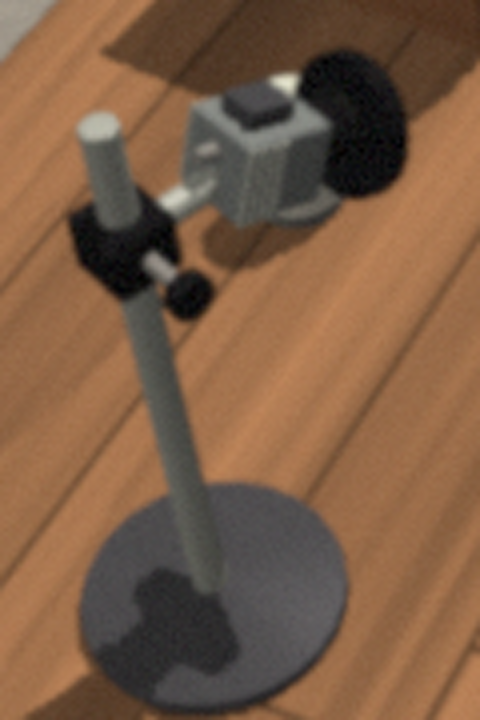

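View pics/c4.png

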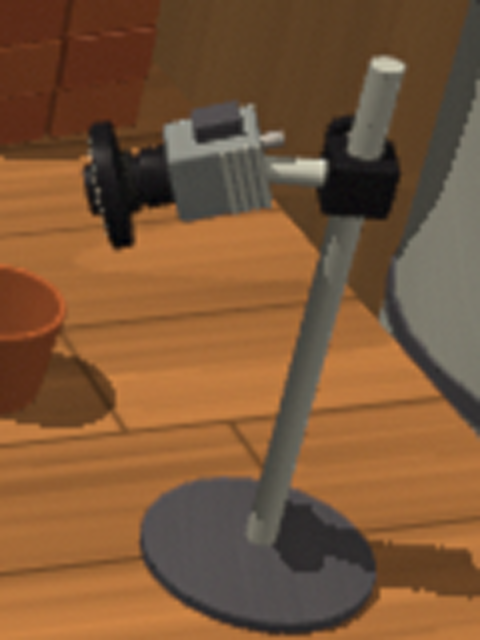

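```bash
cat > fit.py <<'E'
from h import *
from scipy.optimize import least_squares
def fit(pts,x0):
    def f(p):
        r=[]
        c,s=np.cos(p[2]),np.sin(p[2])
        for n,P,uv,w in pts:
            W=[p[0]+c*P[0]-s*P[1],p[1]+s*P[0]+c*P[1],P[2]]
            r+=list((proj(n,[W],CI[n])[0]-uv)*w)
        return np.array(r)
    s=least_squares(f,x0,loss='soft_l1'); return s.x,f(s.x).reshape(-1,2)
CI={n:eyes.camera_info(n) for n in('scene','side')}
E
python3 - <<'E'
from fit import *
h=.215
pts=[('scene',(0,-.18,h),(222.5,262.5),1),('scene',(0,.18,h),(365.2,256),1),('scene',(.25,-.18,h),(214.5,337.5),1),('scene',(.25,.18,h),(379.5,327),1),
('side',(.25,.18,h),(188,212),1),('side',(0,.18,h),(256,233),1),('side',(0,-.18,h),(312,176.4),1),('side',(.25,-.18,h),(250.4,159.4),1)]
x,r=fit(pts,[.6,-.1,0]); print('cab',np.round(x,4)); print(np.round(r,1))
pts=[('side',(.17,0,.42),(165,301),1),('scene',(.17,0,.42),(556.5,156),1),('side',(.17,0,.01),(193.5,419),1),('scene',(.17,0,.01),(524.5,278.7),1),('scene',(0,0,.306),(483.5,186),1),('scene',(.08,0,.335),(513.7,181),1),('side',(.08,0,.335),(206,309.5),1)]
x,r=fit(pts,[.7,.5,0]); print('stand',np.round(x,4)); print(np.round(r,1))
c,s=np.cos(x[2]),np.sin(x[2])
for n in CI:print(n,proj(n,[[x[0],x[1],.306]],CI[n]))
f=.15*np.cos(.349);print('focus',x[0]-c*f,x[1]-s*f,.306-.15*np.sin(.349))
# handle bar ends tri check in side: known height .176
for uv in [(311,204),(290,226)]: print(onz('side',uv,.176,CI['side']))
E
```

```text
cab [ 0.6509 -0.1387 -0.0938]
[[ 1.  -0.9]
 [-1.7 -1.3]
 [ 0.9 -4.4]
 [-1.9 -2.9]
 [-1.2 -2.4]
 [-2.2 -1.4]
 [-1.5 -1.6]
 [-1.7 -1. ]]
stand [0.5361 0.3984 1.2108]
[[-1.3  1.2]
 [-0.2 -2.2]
 [-0.6 -0.7]
 [-0.7 -3.8]
 [-2.1 -0.6]
 [-0.  -2. ]
 [-2.5 -0.5]]
scene [[481.43701583 185.41531238]]
side [[232.06644828 299.96966081]]
focus 0.486441237074711 0.2664409741594993 0.2547062604824585
[ 0.58758354 -0.20841943  0.176     ]
[ 0.60232981 -0.07239338  0.176     ]
```

```bash
cat > plan.py <<'E'
from h import *
import sys
def plan(x,y,z,yaw,n):
    s=monitor.observe(); p=s['tool_pos']; r=s['tool_rot']; T=np.array([x,y,z],float)
    dy=(yaw-r[2]+np.pi)%(2*np.pi)-np.pi
    q6=s['qpos'][5]; 
    if q6-dy>3 : dy+=2*np.pi
    if q6-dy<-3: dy-=2*np.pi
    tw=round(-dy/n,4); R=Rn.from_euler('xyz',r); rows=[]
    for i in range(n):
        d=(T-p)/n; l=R.inv().apply(d); rows.append([[round(float(v),4) for v in l],tw]); R=R*Rn.from_euler('z',tw)
    print('pose',np.round(p,4),np.round(r,4),'t',round(s['time'],2),'dist/row',np.linalg.norm(T-p)/n); print(rows)
if __name__=='__main__':
    a=[float(v) for v in sys.argv[1:]]; plan(*a[:4],int(a[4]))
E
python3 plan.py .133 -.508 .36 .257 3; python3 - <<'E'
from h import *
for n,uv,z in [('scene',(275,240),.055),('scene',(178,236),.07),('scene',(315,247),.05),('scene',(147,290),.072),('side',(341,229),.05),('side',(349,278),.05)]: print(n,uv,onz(n,uv,z).round(3))
E
```

```text
pose [ 0.1333 -0.5075  0.2262] [-3.1405e+00 -2.0000e-04  2.5680e-01] t 0.15 dist/row 0.044591914597063013
[[[-0.0001, 0.0001, -0.0446], np.float64(-0.0001)], [[-0.0001, 0.0001, -0.0446], np.float64(-0.0001)], [[-0.0001, 0.0001, -0.0446], np.float64(-0.0001)]]
scene (275, 240) [ 0.351 -0.168  0.055]
scene (178, 236) [ 0.298 -0.468  0.07 ]
scene (315, 247) [ 0.402 -0.048  0.05 ]
scene (147, 290) [ 0.543 -0.543  0.072]
side (341, 229) [ 0.504 -0.276  0.05 ]
side (349, 278) [ 0.395 -0.048  0.05 ]
```

Call:
carry_out(
  targets=[
    [[0, 0, -0.045], 0],
    [[0.02, -0.01, -0.045], -0.12],
    [[0.04, -0.02, -0.045], -0.15],
  ],
  fingers=0.65,
  grip_force=15,
)

```text
time: 0.52
tool_pos: [0.1786, -0.459, 0.3591]
tool_rot: [-3.13, -0.005, 0.53]
contact_force: [1.6, -0.7, 0.5]
opening: 0.0666
```

```bash
python3 plan.py .56 -.14 .35 1.477 10
```

```text
pose [ 0.1786 -0.459   0.3591] [-3.1297 -0.0047  0.5299] t 0.53 dist/row 0.04972802636332394
[[[0.049, -0.0082, 0.0012], np.float64(-0.0947)], [[0.0496, -0.0036, 0.0012], np.float64(-0.0947)], [[0.0497, 0.0011, 0.0012], np.float64(-0.0947)], [[0.0494, 0.0058, 0.0012], np.float64(-0.0947)], [[0.0486, 0.0105, 0.0012], np.float64(-0.0947)], [[0.0474, 0.015, 0.0012], np.float64(-0.0947)], [[0.0458, 0.0194, 0.0012], np.float64(-0.0947)], [[0.0437, 0.0237, 0.0012], np.float64(-0.0947)], [[0.0413, 0.0277, 0.0012], np.float64(-0.0947)], [[0.0385, 0.0315, 0.0012], np.float64(-0.0947)]]
```

Call:
carry_out(
  targets=[
    [[0.049, -0.008, 0.001], -0.095],
    [[0.05, -0.004, 0.001], -0.095],
    [[0.05, 0.001, 0.001], -0.095],
    [[0.049, 0.006, 0.001], -0.095],
    [[0.049, 0.01, 0.001], -0.095],
    [[0.047, 0.015, 0.001], -0.095],
    [[0.046, 0.019, 0.001], -0.095],
    [[0.044, 0.024, 0.001], -0.095],
    [[0.041, 0.028, 0.001], -0.095],
    [[0.038, 0.03, 0.001], -0.095],
  ],
)

```text
time: 1.78
tool_pos: [0.5638, -0.1231, 0.3532]
tool_rot: [-3.14, -0.006, 1.51]
contact_force: [1.0, -0.1, 0.3]
opening: 0.0322
```

```bash
python3 - <<'E'
from h import *
import pickle
s=monitor.observe(); print(s['tool_pos'].round(4),s['tool_rot'].round(4),s['opening'],s['qpos'].round(3))
ci=eyes.camera_info('wrist'); snap('wrist','w1'); pickle.dump(ci,open('w1.pkl','wb'))
E
```

```text
[ 0.5638 -0.1231  0.3532] [-3.1399 -0.006   1.5097] 0.03224469949161212 [-0.351  0.387  1.115  0.005  1.643 -0.289]
```

View pics/w1.png

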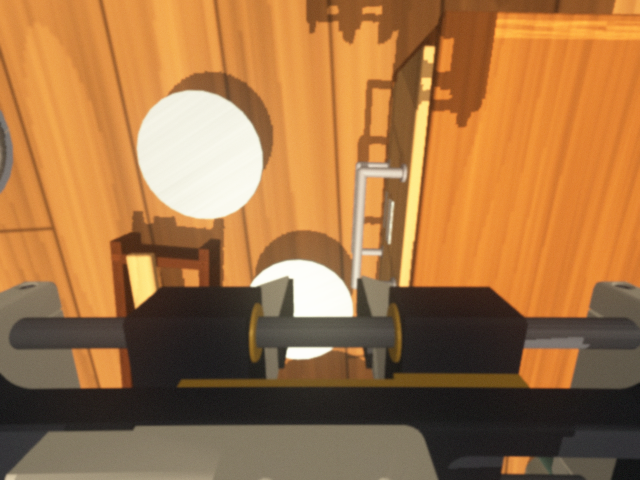

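```bash
python3 - <<'E'
from h import *
crop('w1','c5',340,0,500,150,5); crop('w1','c6',330,140,450,290,5)
E
```

```text
(no output)
```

View pics/c5.png

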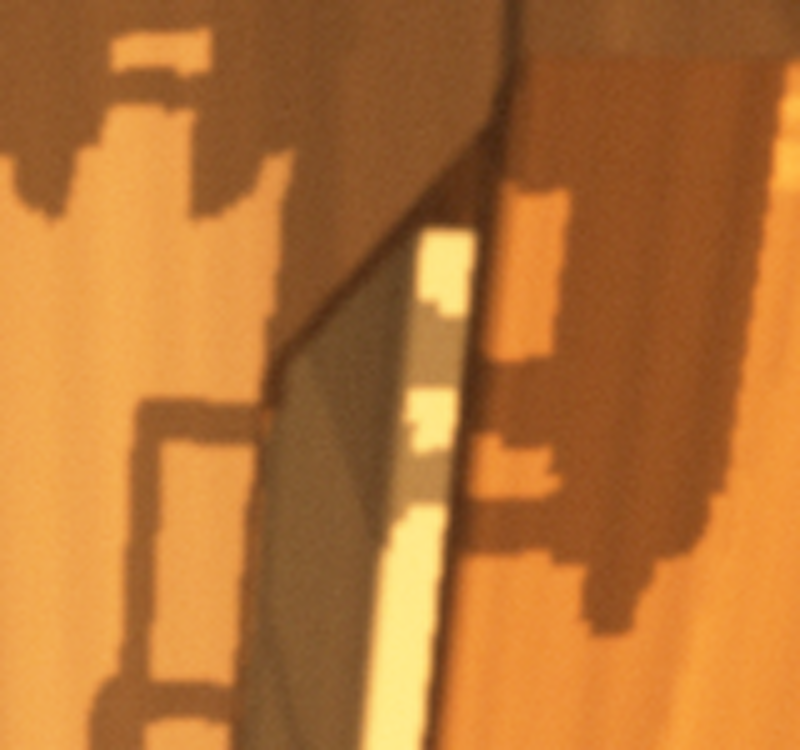

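View pics/c6.png

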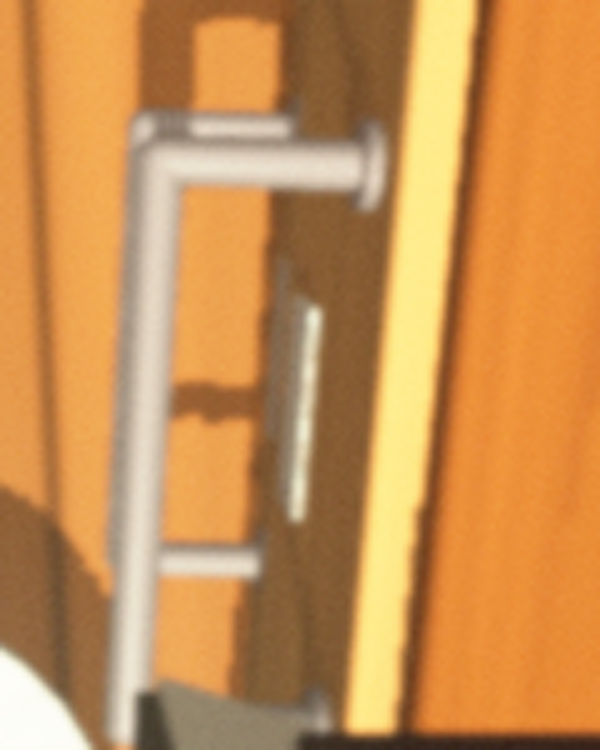

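```bash
python3 - <<'E'
from h import *
import pickle
ci=pickle.load(open('w1.pkl','rb'))
a=onz('wrist',(330+157/5,140+163/5),.176,ci); b=onz('wrist',(330+130/5,140+690/5),.176,ci)
print('bar',a,b,np.arctan2(a[0]-b[0],-(a[1]-b[1])), np.linalg.norm(a-b))
t=[onz('wrist',uv,.215,ci) for uv in [(340+515/5,57/5),(340+450/5,100),(330+480/5,140),(330+405/5,140+730/5)]]
print('lid',np.round(t,4))
t=[onz('wrist',uv,.198,ci) for uv in [(340+475/5,230/5),(340+418/5,230/5),(330+480/5,140),(330+400/5,140+730/5)]]
print('panel',np.round(t,4))
c,s=np.cos(-.0938),np.sin(-.0938)
for d in (0,.015): print('pred',[ (.6509-c*(.042+d)-s*k,-.1387-s*(.042+d)+c*k) for k in(.06,-.06)])
E
```

```text
bar [ 0.60233331 -0.07584811  0.176     ] [ 0.59313546 -0.18722434  0.176     ] 3.059196094848384 0.11175538003982727
lid [[ 0.6643  0.0445  0.215 ]
 [ 0.6563 -0.0177  0.215 ]
 [ 0.6539 -0.049   0.215 ]
 [ 0.6426 -0.1825  0.215 ]]
panel [[ 0.6642  0.0255  0.198 ]
 [ 0.6548  0.0261  0.198 ]
 [ 0.6588 -0.049   0.198 ]
 [ 0.6458 -0.1901  0.198 ]]
pred [(np.float64(0.614704382500937), np.float64(-0.07502993424016657)), (np.float64(0.603464881114601), np.float64(-0.19450241478939828))]
pred [(np.float64(0.599770322432283), np.float64(-0.07362499656687457)), (np.float64(0.588530821045947), np.float64(-0.19309747711610628))]
```

```bash
python3 plan.py .5976 -.133 .25 1.488 4
```

```text
pose [ 0.5669 -0.1187  0.3522] [-3.1408 -0.0096  1.5177] t 1.82 dist/row 0.026905238774630847
[[[-0.0034, 0.0079, 0.0255], np.float64(0.0074)], [[-0.0033, 0.0079, 0.0255], np.float64(0.0074)], [[-0.0033, 0.0079, 0.0255], np.float64(0.0074)], [[-0.0032, 0.008, 0.0255], np.float64(0.0074)]]
```

Call:
carry_out(
  targets=[
    [[-0.0034, 0.008, 0.0255], 0.0075],
    [[-0.0034, 0.008, 0.0255], 0.0075],
    [[-0.0034, 0.008, 0.0255], 0.0075],
    [[-0.003, 0.008, 0.0255], 0.0075],
    [[0, 0, 0], 0],
  ],
)

```text
time: 2.45
tool_pos: [0.5995, -0.1306, 0.2448]
tool_rot: [-3.137, -0.011, 1.492]
contact_force: [0.5, 0.2, 0.0]
opening: 0.0321
```

```bash
python3 plan.py .5976 -.133 .165 1.488 5; python3 - <<'E'
from h import *
snap('wrist','w2')
E
```

```text
pose [ 0.5995 -0.1306  0.2448] [-3.1367 -0.0107  1.4915] t 2.45 dist/row 0.015963605440703705
[[[-0.0007, -0.0003, 0.0159], np.float64(0.0007)], [[-0.0007, -0.0003, 0.0159], np.float64(0.0007)], [[-0.0007, -0.0003, 0.0159], np.float64(0.0007)], [[-0.0007, -0.0003, 0.0159], np.float64(0.0007)], [[-0.0007, -0.0003, 0.0159], np.float64(0.0007)]]
```

View pics/w2.png

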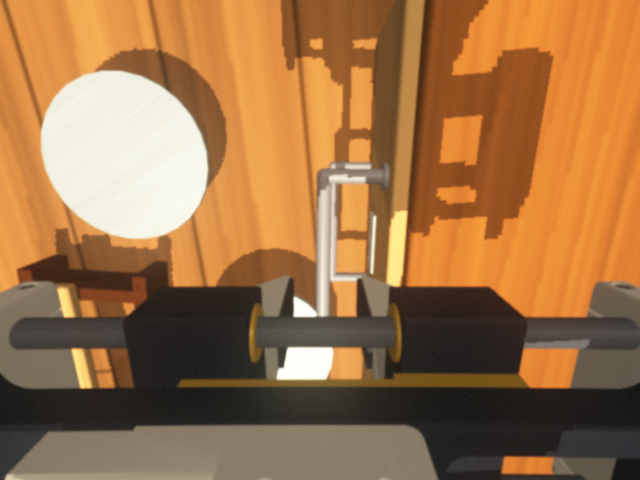

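Call:
carry_out(
  targets=[
    [[-0.0005, -0.0004, 0.016], 0],
    [[-0.0005, -0.0004, 0.016], 0],
    [[-0.0005, -0.0004, 0.016], 0],
    [[-0.0005, -0.0004, 0.016], 0],
    [[-0.0005, -0.0004, 0.016], 0],
  ],
)

```text
time: 3.12
tool_pos: [0.5987, -0.1326, 0.1681]
tool_rot: [3.134, -0.007, 1.492]
contact_force: [0.9, -0.3, -0.2]
opening: 0.0322
```

Call:
carry_out(
  targets=[
    [[0, 0, 0], 0],
    [[0, 0, 0], 0],
    [[0, 0, 0], 0],
    [[0, 0, 0], 0],
  ],
  fingers=1,
  grip_force=12,
)

```text
time: 3.62
tool_pos: [0.5982, -0.1325, 0.1685]
tool_rot: [3.135, -0.007, 1.492]
contact_force: [1.3, -0.2, -4.1]
opening: 0.0093
```

```bash
python3 - <<'E'
from h import *
s=monitor.observe(); print({k:np.round(v,4) for k,v in s.items()})
E
python3 plan.py 0.437 -0.12 .163 1.488 10
```

```text
{'time': np.float64(3.625), 'qpos': array([-0.3477,  0.546 ,  1.3603,  0.0096,  1.2305, -0.2725]), 'qvel': array([ 0.0004, -0.0002,  0.0007,  0.0004, -0.0007, -0.0018]), 'joint_efforts': array([ 1.33800e-01, -5.57840e+01, -2.52782e+01,  1.09800e-01,
        2.79700e-01, -4.50000e-02]), 'tool_pos': array([ 0.5982, -0.1325,  0.1685]), 'tool_rot': array([ 3.1346, -0.0074,  1.4924]), 'contact_force': array([ 1.2991, -0.1622, -4.1122]), 'torque': array([-0.0456, -0.2648, -0.0488]), 'opening': np.float64(0.0093)}
pose [ 0.5982 -0.1325  0.1685] [ 3.1346 -0.0074  1.4924] t 3.62 dist/row 0.016174832329413864
[[[-0.0, -0.0162, 0.0004], np.float64(0.0004)], [[-0.0, -0.0162, 0.0004], np.float64(0.0004)], [[-0.0, -0.0162, 0.0004], np.float64(0.0004)], [[-0.0, -0.0162, 0.0004], np.float64(0.0004)], [[-0.0, -0.0162, 0.0004], np.float64(0.0004)], [[-0.0001, -0.0162, 0.0004], np.float64(0.0004)], [[-0.0001, -0.0162, 0.0004], np.float64(0.0004)], [[-0.0001, -0.0162, 0.0004], np.float64(0.0004)], [[-0.0001, -0.0162, 0.0004], np.float64(0.0004)], [[-0.0001, -0.0162, 0.0004], np.float64(0.0004)]]
```

Call:
carry_out(
  targets=[
    [[0, -0.003, 0], 0],
    [[0, -0.006, 0], 0],
    [[0, -0.01, 0], 0],
    [[0, -0.014, 0], 0],
    [[0, -0.016, 0], 0],
    [[0, -0.016, 0], 0],
    [[0, -0.016, 0], 0],
    [[0, -0.016, 0], 0],
    [[0, -0.016, 0], 0],
    [[0, -0.014, 0], 0],
  ],
)

```text
time: 4.88
tool_pos: [0.4658, -0.1204, 0.1685]
tool_rot: [3.128, -0.009, 1.492]
contact_force: [2.5, -0.0, -4.4]
opening: 0.0095
```

Call:
carry_out(
  targets=[
    [[0, -0.008, 0], 0],
    [[0, -0.007, 0], 0],
    [[0, -0.006, 0], 0],
    [[0, -0.006, 0], 0],
    [[0, -0.005, 0], 0],
    [[0, -0.005, 0], 0],
    [[0, -0.004, 0], 0],
  ],
)

```text
time: 5.75
tool_pos: [0.437, -0.1189, 0.17]
tool_rot: [3.092, -0.006, 1.489]
contact_force: [18.5, 2.6, -17.7]
opening: 0.0097
```

Call:
carry_out(
  targets=[
    [[0, 0, 0], 0],
    [[0, 0, 0], 0],
  ],
)

```text
time: 6.0
tool_pos: [0.4373, -0.1188, 0.1698]
tool_rot: [3.092, -0.006, 1.489]
contact_force: [1.5, 0.7, -3.1]
opening: 0.0096
```

```bash
python3 - <<'E'
from h import *
s=monitor.observe(); print({k:np.round(v,4) for k,v in s.items()})
print(Rn.from_euler('xyz',s['tool_rot']).as_matrix()[:,2])
E
```

```text
{'time': np.float64(6.0), 'qpos': array([-0.452 ,  0.2454,  1.8371,  0.0284,  1.015 , -0.3849]), 'qvel': array([ 0.0003, -0.0002, -0.0008,  0.0004,  0.0013, -0.0001]), 'joint_efforts': array([ -0.3422, -36.422 , -21.9324,  -0.1392,   0.2045,  -0.0406]), 'tool_pos': array([ 0.4373, -0.1188,  0.1698]), 'tool_rot': array([ 3.0916, -0.0064,  1.4894]), 'contact_force': array([ 1.475 ,  0.7228, -3.1466]), 'torque': array([ 0.0757, -0.227 , -0.0109]), 'opening': np.float64(0.0096)}
[ 0.0503174   0.00235219 -0.99873051]
```

Call:
carry_out(
  targets=[
    [[0, 0, 0], 0],
    [[0, 0, 0], 0],
    [[0, 0, 0], 0],
  ],
  fingers=0.7,
)

```text
time: 6.38
tool_pos: [0.4366, -0.1192, 0.1706]
tool_rot: [3.092, -0.005, 1.49]
contact_force: [0.3, 0.4, -0.2]
opening: 0.0271
```

Call:
carry_out(
  targets=[
    [[0, 0, -0.02], 0],
    [[0, 0, -0.03], 0],
    [[0, 0, -0.04], 0],
    [[0, 0, -0.04], 0],
  ],
)

```text
time: 6.88
tool_pos: [0.4281, -0.1189, 0.3015]
tool_rot: [3.099, -0.008, 1.49]
contact_force: [-0.4, -0.4, -0.9]
opening: 0.0275
```

```bash
python3 - <<'E'
from h import *
s=monitor.observe(); print({k:np.round(v,3) for k,v in s.items()})
print(Rn.from_euler('xyz',s['tool_rot']).as_matrix()[:,2])
snap('scene','s1');snap('side','d1')
E
```

```text
{'time': np.float64(6.875), 'qpos': array([-0.46 ,  0.114,  1.617,  0.023,  1.374, -0.383]), 'qvel': array([-0.02 , -0.24 , -0.618, -0.005,  0.869,  0.002]), 'joint_efforts': array([ 2.9800e-01, -3.1732e+01, -2.3742e+01,  1.7100e-01, -1.0760e+00,
       -2.0000e-03]), 'tool_pos': array([ 0.428, -0.119,  0.302]), 'tool_rot': array([ 3.099, -0.008,  1.49 ]), 'contact_force': array([-0.447, -0.356, -0.91 ]), 'torque': array([-0.02, -0.12, -0.01]), 'opening': np.float64(0.027)}
[ 0.04263509  0.00415439 -0.99908207]
```

View pics/s1.png

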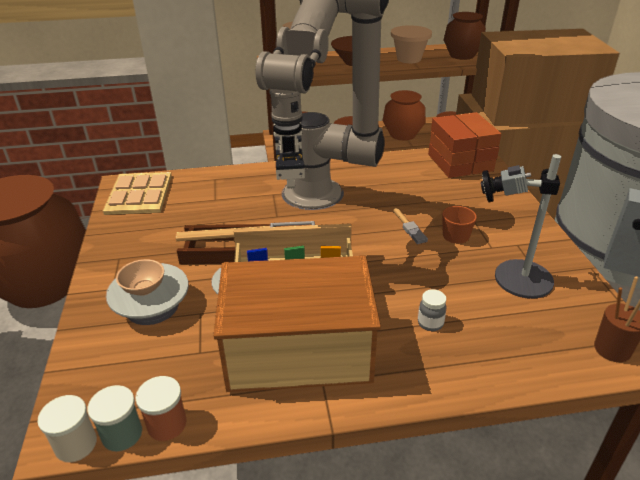

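View pics/d1.png

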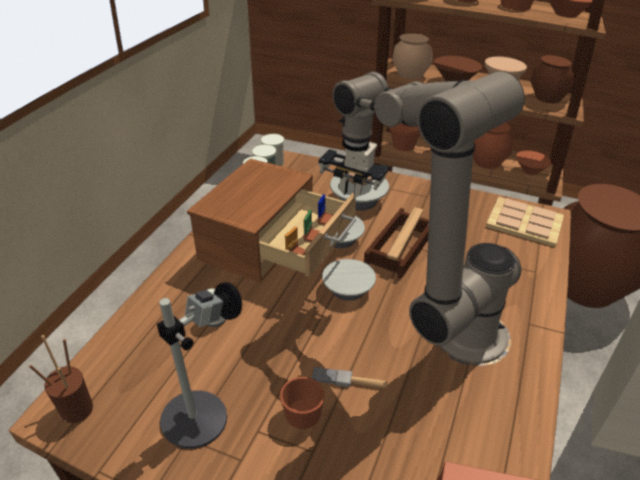

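Call:
carry_out(
  targets=[
    [[0, -0.03, 0], 0],
    [[0, -0.04, 0], 0],
    [[0, -0.04, 0], 0],
  ],
)

```text
time: 7.35
tool_pos: [0.3187, -0.1107, 0.2972]
tool_rot: [3.093, -0.004, 1.491]
contact_force: [1.1, -1.4, 0.2]
opening: 0.0277
```

```bash
cat > st.py <<'E'
from h import *
s=monitor.observe(); print(round(s['time'],2),s['tool_pos'].round(4),s['tool_rot'].round(4),'q',s['qpos'].round(3),'F',s['contact_force'].round(1))
M=Rn.from_euler('xyz',s['tool_rot']).as_matrix();print('z',M[:,2].round(4),'x',M[:,0].round(4))
E
python3 st.py
```

```text
7.35 [ 0.3187 -0.1107  0.2972] [ 3.0926 -0.0045  1.4914] q [-0.59  -0.104  1.848  0.028  1.356 -0.516] F [ 1.1 -1.4  0.2]
z [ 4.920e-02  6.000e-04 -9.988e-01] x [0.0793 0.9968 0.0045]
```

```bash
python3 plan.py .60 .005 .30 3.058 10
```

```text
pose [ 0.3187 -0.1107  0.2972] [ 3.0926 -0.0045  1.4914] t 7.35 dist/row 0.030417433008837192
[[[0.0138, 0.0271, 0.0011], np.float64(-0.1567)], [[0.0094, 0.0289, 0.0011], np.float64(-0.1567)], [[0.0047, 0.03, 0.0011], np.float64(-0.1567)], [[-0.0, 0.0304, 0.0011], np.float64(-0.1567)], [[-0.0048, 0.03, 0.0011], np.float64(-0.1567)], [[-0.0094, 0.0289, 0.0011], np.float64(-0.1567)], [[-0.0138, 0.0271, 0.0011], np.float64(-0.1567)], [[-0.0178, 0.0246, 0.0011], np.float64(-0.1567)], [[-0.0215, 0.0215, 0.0011], np.float64(-0.1567)], [[-0.0246, 0.0179, 0.0011], np.float64(-0.1567)]]
```

Call:
carry_out(
  targets=[
    [[0.0138, 0.0271, 0.001], -0.157],
    [[0.0094, 0.029, 0.001], -0.157],
    [[0.0047, 0.03, 0.001], -0.157],
    [[0, 0.03, 0.001], -0.157],
    [[-0.005, 0.03, 0.001], -0.157],
    [[-0.0094, 0.029, 0.001], -0.157],
    [[-0.014, 0.027, 0.001], -0.157],
    [[-0.018, 0.0245, 0.001], -0.157],
    [[-0.0215, 0.0215, 0.001], -0.157],
    [[-0.0245, 0.018, 0.001], -0.157],
  ],
  fingers=1,
)

```text
time: 8.6
tool_pos: [0.599, 0.0131, 0.2924]
tool_rot: [3.141, 0.039, 3.106]
contact_force: [-0.1, -0.5, 0.7]
opening: 0.0008
```

```bash
python3 st.py; python3 - <<'E'
from h import *
import pickle
pickle.dump(eyes.camera_info('wrist'),open('w3.pkl','wb')); snap('wrist','w3')
E
python3 plan.py .627 .005 .203 3.058 5
```

```text
8.6 [0.599  0.0131 0.2924] [3.1405 0.0389 3.106 ] q [-0.108  0.421  1.225  0.004  1.457 -1.644] F [-0.1 -0.5  0.7]
z [ 3.890e-02 -3.000e-04 -9.992e-01] x [-0.9986  0.0355 -0.0389]
pose [0.6013 0.0146 0.2915] [3.1396 0.0399 3.1136] t 8.65 dist/row 0.01852798429713528
[[[-0.0045, -0.0018, 0.0179], np.float64(0.0111)], [[-0.0045, -0.0018, 0.0179], np.float64(0.0111)], [[-0.0045, -0.0017, 0.0179], np.float64(0.0111)], [[-0.0045, -0.0017, 0.0179], np.float64(0.0111)], [[-0.0045, -0.0016, 0.0179], np.float64(0.0111)]]
```

View pics/w3.png

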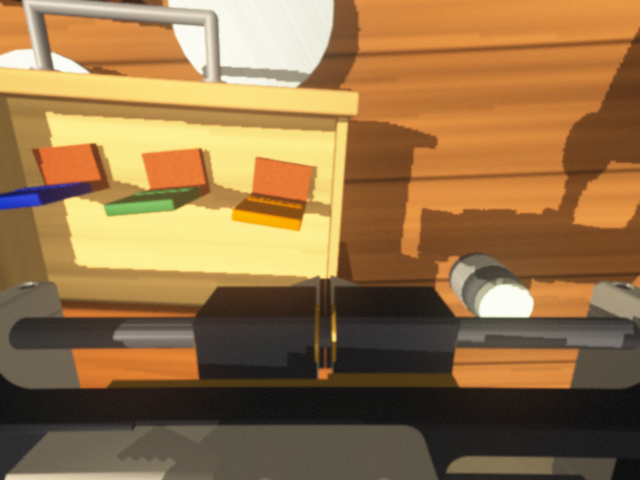

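```bash
python3 - <<'E'
from h import *
import pickle
ci=pickle.load(open('w3.pkl','rb'))
for uv in [(302,212),(234,206),(200,187),(106,207),(90,187)]: print(uv,onz('wrist',uv,.191,ci).round(4))
for uv in [(50,300),(190,306)]: print(uv,onz('wrist',uv,.215,ci).round(4))
E
```

```text
(302, 212) [ 0.5785 -0.0034  0.191 ]
(234, 206) [ 0.5719 -0.0562  0.191 ]
(200, 187) [ 0.5562 -0.0804  0.191 ]
(106, 207) [ 0.5694 -0.1552  0.191 ]
(90, 187) [ 0.5536 -0.1635  0.191 ]
(50, 300) [ 0.6355 -0.1988  0.215 ]
(190, 306) [ 0.645  -0.0932  0.215 ]
```

Call:
carry_out(
  targets=[
    [[-0.004, -0.001, 0.018], 0.011],
    [[-0.004, -0.001, 0.018], 0.011],
    [[-0.004, -0.001, 0.018], 0.011],
    [[-0.004, -0.001, 0.018], 0.011],
    [[-0.004, -0.001, 0.016], 0.011],
    [[0, 0, 0], 0],
  ],
)

```text
time: 9.4
tool_pos: [0.6234, 0.009, 0.1956]
tool_rot: [3.138, 0.032, 3.056]
contact_force: [-0.1, 0.3, -0.0]
opening: 0.0006
```

```bash
python3 st.py; python3 - <<'E'
from h import *
snap('side','d2')
crop('d2','c7',150,120,350,270,4)
E
```

```text
9.4 [0.6234 0.009  0.1956] [3.1376 0.0316 3.0557] q [-0.111  0.529  1.313  0.005  1.268 -1.597] F [-0.1  0.3 -0. ]
z [ 0.0318  0.0013 -0.9995] x [-0.9958  0.0857 -0.0316]
```

View pics/c7.png

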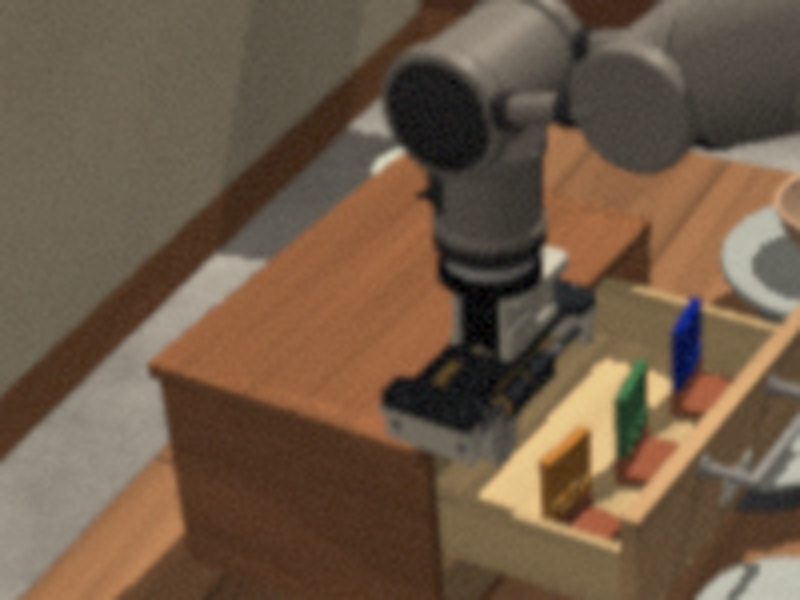

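Call:
carry_out(
  targets=[
    [[-0.012, 0, 0], 0],
    [[-0.008, 0, 0], 0],
    [[-0.005, 0, 0], 0],
    [[-0.005, 0, 0], 0],
    [[-0.005, 0, 0], 0],
  ],
)

```text
time: 10.07
tool_pos: [0.6505, 0.0068, 0.2002]
tool_rot: [3.139, 0.013, 3.057]
contact_force: [-22.7, 0.6, 10.5]
opening: 0.0004
```

Call:
carry_out(
  targets=[
    [[-0.004, 0, 0], 0],
    [[-0.003, 0, 0], 0],
  ],
)

```text
time: 10.32
tool_pos: [0.6503, 0.0068, 0.2004]
tool_rot: [3.139, -0.005, 3.057]
contact_force: [-10.9, 0.0, 3.1]
opening: 0.0005
```

Call:
carry_out(
  targets=[
    [[0.012, 0, 0], 0],
    [[0.012, 0, -0.02], 0],
    [[0.012, 0.02, -0.045], 0],
    [[0.012, 0.04, -0.04], 0],
    [[0.01, 0.04, 0], 0],
  ],
  fingers=0.25,
)

```text
time: 10.95
tool_pos: [0.6003, 0.1108, 0.3151]
tool_rot: [3.138, 0.0, 3.052]
contact_force: [-0.5, -0.8, 0.2]
opening: 0.046
```

```bash
python3 st.py; python3 plan.py .575 -.212 .31 3.06 4
```

```text
10.95 [0.6003 0.1108 0.3151] [3.1384e+00 4.0000e-04 3.0519e+00] q [ 0.055  0.461  1.101  0.003  1.579 -1.426] F [-0.5 -0.8  0.2]
z [ 7.0e-04  3.2e-03 -1.0e+00] x [-9.96e-01  8.96e-02 -4.00e-04]
pose [0.6003 0.1108 0.3151] [3.1384e+00 4.0000e-04 3.0519e+00] t 10.95 dist/row 0.08095603960966387
[[[-0.0009, -0.0809, 0.001], np.float64(-0.002)], [[-0.0008, -0.0809, 0.001], np.float64(-0.002)], [[-0.0006, -0.0809, 0.001], np.float64(-0.002)], [[-0.0005, -0.0809, 0.001], np.float64(-0.002)]]
```

Wrong sign on y (harmless, in free air); correcting.

Call:
carry_out(
  targets=[
    [[0, -0.04, 0.001], 0],
    [[0, -0.055, 0.001], 0],
    [[0, -0.06, 0.001], 0],
    [[0, -0.06, 0.001], 0],
    [[-0.001, -0.055, 0.001], 0],
    [[-0.001, -0.04, 0], 0],
    [[0, -0.008, 0], 0],
  ],
  fingers=0.25,
)

```text
time: 11.82
tool_pos: [0.5751, -0.2091, 0.3239]
tool_rot: [3.141, 0.021, 3.063]
contact_force: [0.8, 0.2, -0.9]
opening: 0.0691
```

```bash
python3 st.py; python3 - <<'E'
from h import *
import pickle
pickle.dump(eyes.camera_info('wrist'),open('w4.pkl','wb')); snap('wrist','w4')
print(monitor.observe()['opening'])
E
```

```text
11.82 [ 0.5751 -0.2091  0.3239] [3.1407 0.0214 3.0634] q [-0.479  0.45   1.096  0.009  1.577 -1.971] F [ 0.8  0.2 -0.9]
z [ 2.140e-02 -8.000e-04 -9.998e-01] x [-0.9967  0.0781 -0.0214]
0.06882864437393926
```

View pics/w4.png

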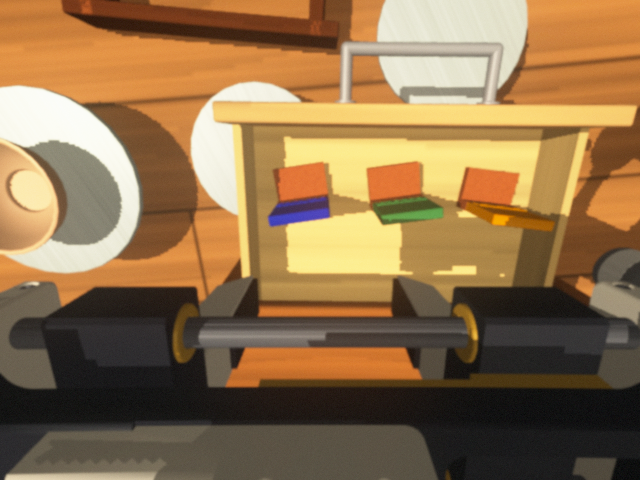

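```bash
python3 - <<'E'
from h import *
crop('w4','c8',255,150,345,235,8)
E
```

```text
(no output)
```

View pics/c8.png

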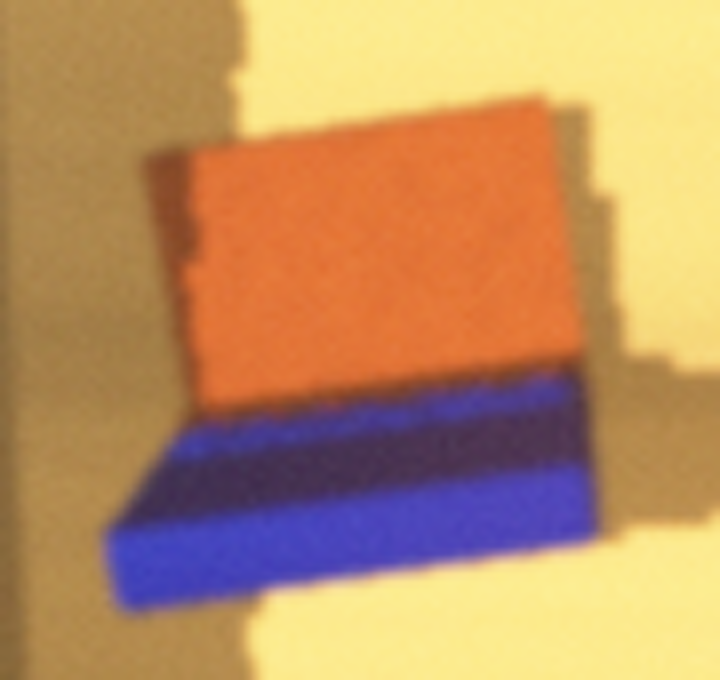

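```bash
python3 - <<'E'
from fit import *
import pickle
ci=pickle.load(open('w4.pkl','rb')); CI['wrist']=ci
f=lambda u,v:(255+(u+.5)/8-.5,150+(v+.5)/8-.5)
A=[onz('wrist',f(*p),.191,ci) for p in [(105,535),(590,465),(600,540),(120,610)]]
B=[onz('wrist',f(*p),.116,ci) for p in [(145,158),(545,95)]]
print(np.round(A,4));print(np.round(B,4)); d=lambda a,b:np.linalg.norm(a-b).round(4)
print(d(A[0],A[1]),d(A[2],A[3]),d(A[1],A[2]),d(B[0],B[1]))
b=.106
pts=[]
# image left = world? x<0 front; order: A0 is y side s
for s in(1,-1):
  pts=[('wrist',(-.005,s*-.0275,b+.085),f(105,535),1),('wrist',(-.005,s*.0275,b+.085),f(590,465),1),('wrist',(.005,s*.0275,b+.085),f(600,540),1),('wrist',(.005,-s*.0275,b+.085),f(120,610),1),('wrist',(-.039,-s*.0275,b+.01),f(145,158),1),('wrist',(-.039,s*.0275,b+.01),f(545,95),1)]
  x,r=fit(pts,[.55,-.21,0]);print(s,x.round(4),r.round(1).tolist())
E
```

```text
[[ 0.5606 -0.2581  0.191 ]
 [ 0.5569 -0.2038  0.191 ]
 [ 0.5654 -0.2033  0.191 ]
 [ 0.5693 -0.2575  0.191 ]]
[[ 0.5261 -0.2604  0.116 ]
 [ 0.5221 -0.2064  0.116 ]]
0.0544 0.0543 0.0085 0.0542
1 [ 0.563  -0.2307  0.072 ] [[-0.5, -0.6], [0.2, -0.9], [0.6, 0.7], [-0.2, 0.8], [-0.4, 0.0], [0.3, 0.1]]
-1 [ 0.5659 -0.1935 -0.2345] [[104.4, -0.4], [-17.5, -1.1], [-20.4, 0.4], [100.3, 1.0], [96.2, 0.3], [-4.6, -0.1]]
```

```bash
python3 plan.py .5625 -.2307 .225 -3.0696 6
```

```text
pose [ 0.5752 -0.2088  0.3241] [3.141  0.0217 3.0639] t 11.88 dist/row 0.01703980814530304
[[[0.0022, -0.0038, 0.0165], np.float64(-0.025)], [[0.0023, -0.0038, 0.0165], np.float64(-0.025)], [[0.0024, -0.0037, 0.0165], np.float64(-0.025)], [[0.0025, -0.0036, 0.0165], np.float64(-0.025)], [[0.0026, -0.0036, 0.0165], np.float64(-0.025)], [[0.0026, -0.0035, 0.0165], np.float64(-0.025)]]
```

Call:
carry_out(
  targets=[
    [[0.0022, -0.0038, 0.0165], -0.025],
    [[0.0023, -0.0038, 0.0165], -0.025],
    [[0.0024, -0.0037, 0.0165], -0.025],
    [[0.0025, -0.0036, 0.0165], -0.025],
    [[0.0026, -0.0036, 0.0165], -0.025],
    [[0.0026, -0.0035, 0.0165], -0.025],
    [[0, 0, 0], 0],
  ],
)

```text
time: 12.75
tool_pos: [0.5656, -0.2205, 0.2304]
tool_rot: [-3.137, 0.032, -3.054]
contact_force: [-0.7, 0.7, -0.1]
opening: 0.0691
```

```bash
python3 st.py; python3 - <<'E'
from h import *
snap('wrist','w5')
E
python3 plan.py .5625 -.2307 .165 -3.0696 4
```

```text
12.75 [ 0.5656 -0.2205  0.2304] [-3.1369  0.0319 -3.054 ] q [-0.505  0.474  1.308  0.014  1.331 -2.167] F [-0.7  0.7 -0.1]
z [ 0.0322 -0.0019 -0.9995] x [-0.9957 -0.0874 -0.0319]
pose [ 0.5661 -0.2207  0.2315] [-3.1359  0.0336 -3.0542] t 12.8 dist/row 0.016836329022947943
[[[0.0017, -0.0023, 0.0166], np.float64(0.0039)], [[0.0017, -0.0023, 0.0166], np.float64(0.0039)], [[0.0017, -0.0023, 0.0166], np.float64(0.0039)], [[0.0017, -0.0023, 0.0166], np.float64(0.0039)]]
```

View pics/w5.png

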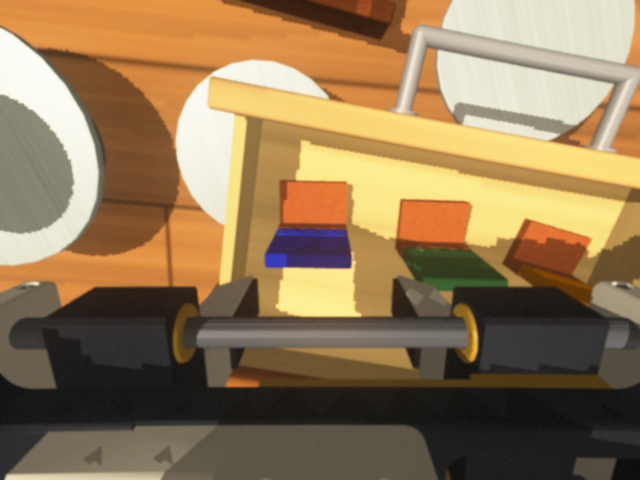

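Call:
carry_out(
  targets=[
    [[0.0015, -0.005, 0.003], 0.005],
    [[0.001, -0.004, 0.003], 0.005],
    [[0.001, -0.001, 0.003], 0],
    [[0, 0, 0], 0],
  ],
)

```text
time: 13.3
tool_pos: [0.5649, -0.231, 0.2247]
tool_rot: [-3.134, 0.037, -3.064]
contact_force: [-0.2, 0.1, -0.4]
opening: 0.069
```

```bash
python3 st.py; python3 plan.py .5625 -.2307 .165 -3.0696 5
```

```text
13.3 [ 0.5649 -0.231   0.2247] [-3.1341  0.0374 -3.0644] q [-0.521  0.48   1.314  0.015  1.313 -2.173] F [-0.2  0.1 -0.4]
z [ 0.0379 -0.0046 -0.9993] x [-0.9963 -0.077  -0.0374]
pose [ 0.5649 -0.231   0.2247] [-3.1341  0.0374 -3.0644] t 13.3 dist/row 0.011945890488627917
[[[0.0009, 0.0002, 0.0119], np.float64(0.001)], [[0.0009, 0.0002, 0.0119], np.float64(0.001)], [[0.0009, 0.0002, 0.0119], np.float64(0.001)], [[0.0009, 0.0002, 0.0119], np.float64(0.001)], [[0.0009, 0.0002, 0.0119], np.float64(0.001)]]
```

Call:
carry_out(
  targets=[
    [[0.0007, 0.0002, 0.012], 0],
    [[0.0007, 0.0002, 0.012], 0],
    [[0.0007, 0.0002, 0.012], 0],
    [[0.0007, 0.0002, 0.012], 0],
    [[0.0007, 0, 0.012], 0],
    [[0, 0, 0], 0],
  ],
)

```text
time: 14.05
tool_pos: [0.5628, -0.2302, 0.1588]
tool_rot: [-3.136, 0.035, -3.065]
contact_force: [0.2, -0.6, -0.3]
opening: 0.0684
```

```bash
python3 st.py; python3 - <<'E'
from h import *
snap('wrist','w6')
E
```

```text
14.05 [ 0.5628 -0.2302  0.1588] [-3.1358  0.035  -3.0646] q [-0.522  0.531  1.416  0.016  1.163 -2.176] F [ 0.2 -0.6 -0.3]
z [ 0.0354 -0.003  -0.9994] x [-0.9964 -0.0769 -0.035 ]
```

View pics/w6.png

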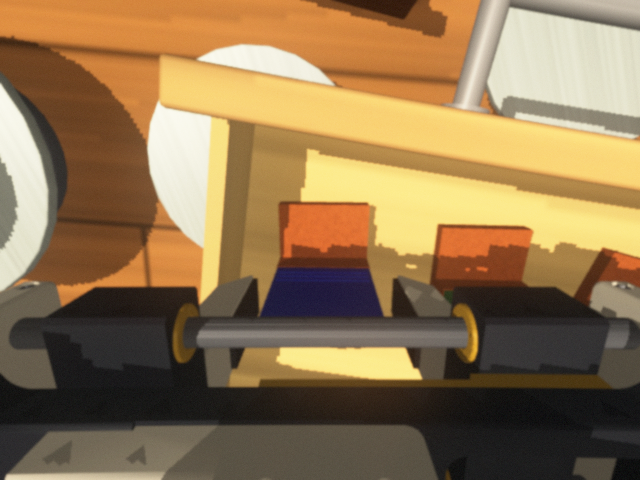

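Call:
carry_out(
  targets=[
    [[0, 0, -0.003], 0],
    [[0, 0, 0], 0],
    [[0, 0, 0], 0],
    [[0, 0, 0], 0],
  ],
  fingers=1,
  grip_force=20,
)

```text
time: 14.6
tool_pos: [0.5637, -0.2308, 0.1641]
tool_rot: [-3.134, 0.038, -3.065]
contact_force: [-0.0, 0.2, -1.9]
opening: 0.0548
```

```bash
python3 st.py
```

```text
14.6 [ 0.5637 -0.2308  0.1641] [-3.1336  0.0382 -3.0645] q [-0.522  0.526  1.409  0.016  1.17  -2.176] F [-0.   0.2 -1.9]
z [ 0.0387 -0.005  -0.9992] x [-0.9963 -0.0769 -0.0382]
```

```bash
python3 plan.py .5637 -.2308 .31 -3.0645 6
```

```text
pose [ 0.5637 -0.2308  0.1641] [-3.1336  0.0382 -3.0645] t 14.6 dist/row 0.024309022737407444
[[[-0.0009, -0.0002, -0.0243], np.float64(-0.0)], [[-0.0009, -0.0002, -0.0243], np.float64(-0.0)], [[-0.0009, -0.0002, -0.0243], np.float64(-0.0)], [[-0.0009, -0.0002, -0.0243], np.float64(-0.0)], [[-0.0009, -0.0002, -0.0243], np.float64(-0.0)], [[-0.0009, -0.0002, -0.0243], np.float64(-0.0)]]
```

Call:
carry_out(
  targets=[
    [[-0.0003, 0, -0.01], 0],
    [[-0.0008, 0, -0.02], 0],
    [[-0.001, 0, -0.028], 0],
    [[-0.001, 0, -0.03], 0],
    [[-0.001, 0, -0.03], 0],
    [[-0.001, 0, -0.024], 0],
    [[0, 0, 0], 0],
  ],
)

```text
time: 15.48
tool_pos: [0.563, -0.2294, 0.3142]
tool_rot: [-3.133, 0.04, -3.064]
contact_force: [0.1, -0.6, -1.9]
opening: 0.0545
```

```bash
python3 st.py; python3 - <<'E'
from h import *
import pickle
pickle.dump(eyes.camera_info('wrist'),open('w7.pkl','wb')); snap('wrist','w7'); snap('side','d3'); print(monitor.observe()['opening'])
crop('d3','c9',150,100,360,280,3.5)
E
python3 plan.py .695 -.10 .31 -3.0645 8
```

```text
15.47 [ 0.563  -0.2294  0.3142] [-3.1327  0.0397 -3.0644] q [-0.521  0.431  1.151  0.015  1.522 -2.169] F [ 0.1 -0.6 -1.9]
z [ 0.0402 -0.0058 -0.9992] x [-0.9962 -0.077  -0.0396]
0.05479027772463271
pose [ 0.5621 -0.229   0.3113] [-3.1356  0.0354 -3.0646] t 15.57 dist/row 0.023147869760363753
[[[-0.0178, 0.0148, 0.0007], np.float64(-0.0)], [[-0.0178, 0.0148, 0.0007], np.float64(-0.0)], [[-0.0178, 0.0148, 0.0007], np.float64(-0.0)], [[-0.0178, 0.0148, 0.0007], np.float64(-0.0)], [[-0.0178, 0.0148, 0.0007], np.float64(-0.0)], [[-0.0178, 0.0148, 0.0007], np.float64(-0.0)], [[-0.0178, 0.0148, 0.0007], np.float64(-0.0)], [[-0.0178, 0.0148, 0.0007], np.float64(-0.0)]]
```

View pics/w7.png

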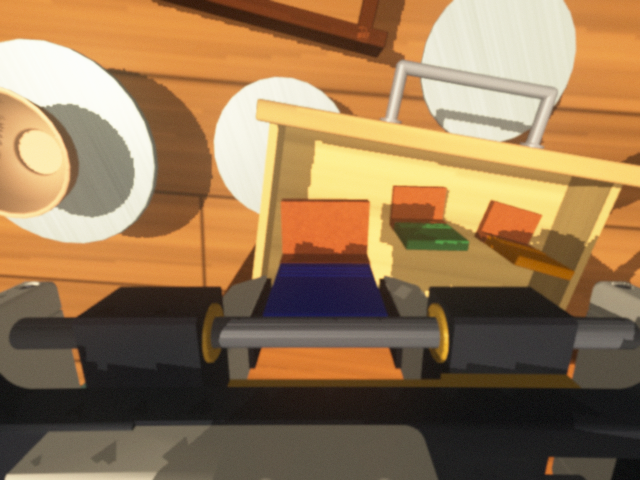

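View pics/c9.png

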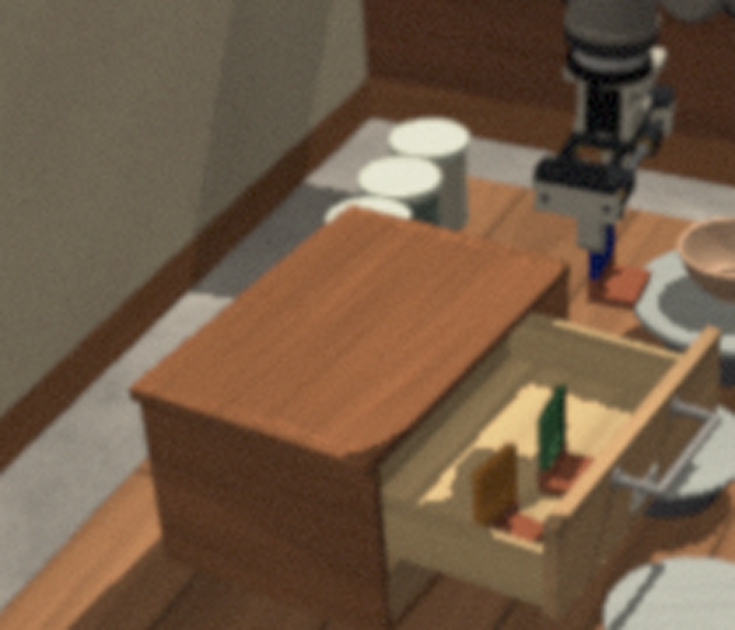

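Call:
carry_out(
  targets=[
    [[-0.009, 0.0075, 0], 0],
    [[-0.018, 0.015, 0.0005], 0],
    [[-0.02, 0.017, 0.0005], 0],
    [[-0.02, 0.017, 0.0005], 0],
    [[-0.02, 0.017, 0.0005], 0],
    [[-0.02, 0.017, 0.0005], 0],
    [[-0.018, 0.015, 0.0005], 0],
    [[-0.008, 0.006, 0], 0],
    [[0, 0, 0], 0],
  ],
)

```text
time: 16.7
tool_pos: [0.6901, -0.098, 0.2987]
tool_rot: [3.138, 0.017, -3.064]
contact_force: [-0.2, -0.3, -0.9]
opening: 0.0546
```

```bash
python3 st.py; python3 plan.py .695 -.10 .278 -3.0645 4
```

```text
16.7 [ 0.6901 -0.098   0.2987] [ 3.1377  0.0174 -3.0636] q [-0.255  0.648  0.827  0.009  1.652 -1.903] F [-0.2 -0.3 -0.9]
z [ 0.017   0.0052 -0.9998] x [-0.9968 -0.0779 -0.0174]
pose [ 0.6901 -0.098   0.2987] [ 3.1377  0.0174 -3.0636] t 16.7 dist/row 0.00532803421111023
[[[-0.0011, -0.0006, 0.0052], np.float64(0.0002)], [[-0.0011, -0.0006, 0.0052], np.float64(0.0002)], [[-0.0011, -0.0006, 0.0052], np.float64(0.0002)], [[-0.0011, -0.0006, 0.0052], np.float64(0.0002)]]
```

Call:
carry_out(
  targets=[
    [[0, 0, 0.008], 0],
    [[0, 0, 0.008], 0],
    [[0, 0, 0.006], 0],
    [[0, 0, 0.004], 0],
    [[0, 0, 0.003], 0],
  ],
  grip_force=10,
)

```text
time: 17.32
tool_pos: [0.6901, -0.0999, 0.272]
tool_rot: [3.139, 0.023, -3.066]
contact_force: [-1.4, 1.6, 13.2]
opening: 0.0549
```

```bash
python3 st.py
```

```text
17.32 [ 0.6901 -0.0999  0.272 ] [ 3.1391  0.0231 -3.0663] q [-0.258  0.648  0.897  0.01   1.576 -1.904] F [-1.4  1.6 13.2]
z [ 0.0229  0.0042 -0.9997] x [-0.9969 -0.0752 -0.0231]
```

Call:
carry_out(
  targets=[
    [[-0.004, 0, 0.0005], 0],
    [[-0.004, 0, 0.001], 0],
    [[-0.004, 0, 0.001], 0],
  ],
)

```text
time: 17.7
tool_pos: [0.7025, -0.0993, 0.2717]
tool_rot: [3.14, 0.025, -3.067]
contact_force: [-1.2, -0.4, 4.4]
opening: 0.055
```

```bash
python3 st.py; python3 - <<'E'
from h import *
snap('side','d4')
crop('d4','c10',200,130,300,210,7)
E
```

```text
17.7 [ 0.7025 -0.0993  0.2717] [ 3.1399  0.0255 -3.0669] q [-0.253  0.675  0.849  0.01   1.594 -1.898] F [-1.2 -0.4  4.4]
z [ 0.0253  0.0036 -0.9997] x [-0.9969 -0.0746 -0.0255]
```

View pics/c10.png

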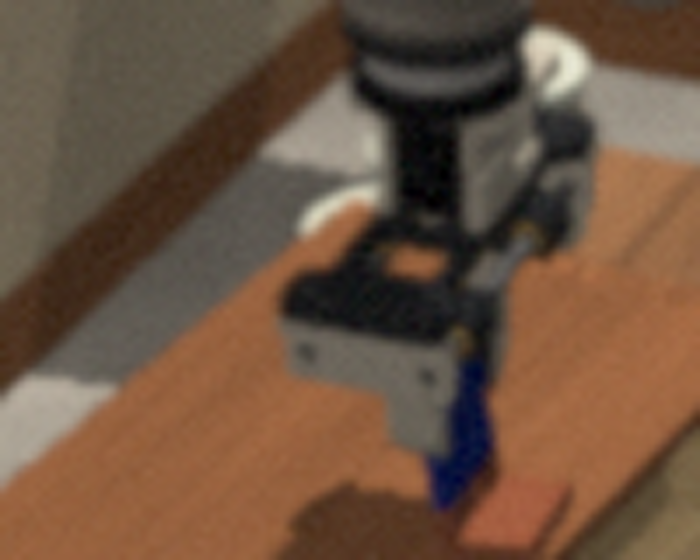

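Call:
carry_out(
  targets=[
    [[-0.004, 0, 0.0012], 0],
    [[-0.004, 0, 0.0015], 0],
    [[-0.003, 0, 0.0015], 0],
    [[0, 0, 0], 0],
  ],
)

```text
time: 18.25
tool_pos: [0.7162, -0.0983, 0.2691]
tool_rot: [3.141, 0.03, -3.067]
contact_force: [-0.6, 0.5, 2.9]
opening: 0.0549
```

```bash
python3 st.py; python3 - <<'E'
from h import *
import pickle
snap('side','d5')
pickle.dump(eyes.camera_info('wrist'),open('w8.pkl','wb')); snap('wrist','w8')
crop('d5','c11',200,130,300,210,7); crop('w8','c12',230,150,410,330,4)
E
```

```text
18.25 [ 0.7162 -0.0983  0.2691] [ 3.141   0.0299 -3.0666] q [-0.247  0.704  0.801  0.01   1.608 -1.892] F [-0.6  0.5  2.9]
z [ 0.0298  0.0028 -0.9996] x [-0.9967 -0.0749 -0.0299]
```

View pics/c11.png

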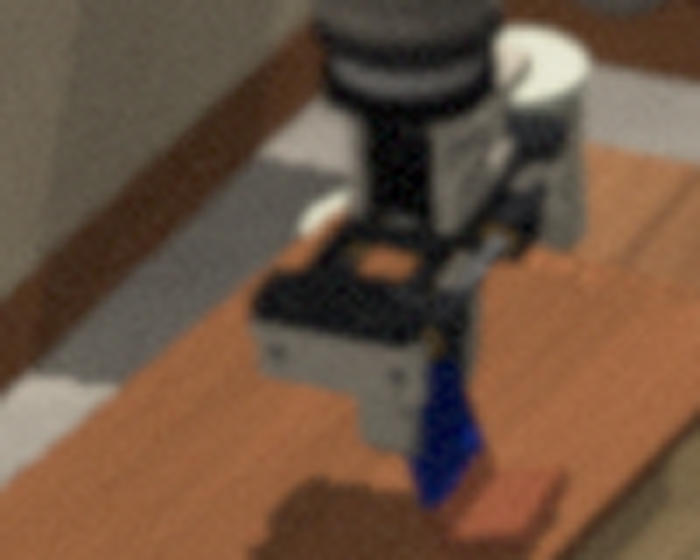

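View pics/c12.png

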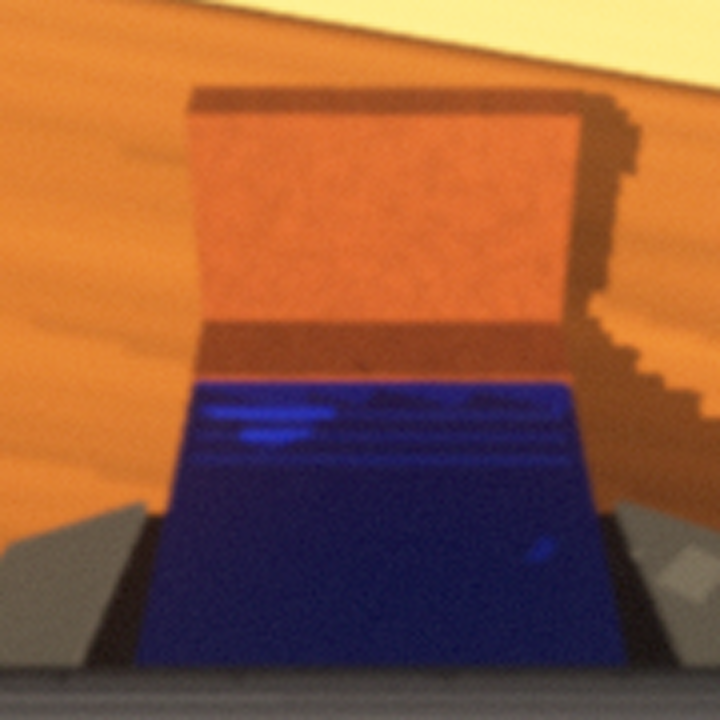

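```bash
cat > tilepose.py <<'E'
from h import *
from scipy.optimize import least_squares
import pickle
def tilepose(ci,P,px,pr=True):
    P=np.array(P,float);px=np.array(px,float)
    K=np.array(ci['K'],float);D=np.array(ci['dist'],float)
    ok,rv,tv=cv2.solvePnP(P,px,K,D,flags=cv2.SOLVEPNP_SQPNP)
    rv,tv=cv2.solvePnPRefineLM(P,px,K,D,rv,tv)
    res=cv2.projectPoints(P,rv,tv,K,D)[0][:,0]-px
    Rc=cv2.Rodrigues(np.array(ci['rvec'],float))[0];tc=np.array(ci['tvec'],float).ravel()
    R=Rc.T@cv2.Rodrigues(rv)[0]; t=Rc.T@(tv.ravel()-tc)
    if pr:
        print('res',res.round(1).tolist()); print('origin',t.round(4),'face',(t+R@[-.005,0,.05]).round(4))
        print('x',R[:,0].round(4),'z',R[:,2].round(4),'lean deg',np.degrees(np.arcsin(-R[2,0])).round(2),'roll',np.degrees(np.arcsin(R[2,1])).round(2),'heading',np.arctan2(R[1,0],R[0,0]).round(4))
    return R,t
Y=.0275
MODEL=[(-.039,-Y,.01),(-.039,Y,.01),(-.039,-Y,0),(-.039,Y,0),(-.005,-Y,.01),(-.005,Y,.01),(-.005,-Y,.025),(-.005,Y,.025)]
E
python3 - <<'E'
from tilepose import *
ci=pickle.load(open('w8.pkl','rb'))
f=lambda u,v:(230+(u+.5)/4-.5,150+(v+.5)/4-.5)
px=[f(*p) for p in [(190,113),(582,115),(192,90),(582,92),(203,322),(563,322),(196,383),(572,383)]]
R,t=tilepose(ci,MODEL,px)
# pos relative tool
s=monitor.observe(); M=Rn.from_euler('xyz',s['tool_rot']).as_matrix()
print('tile origin in tool',(M.T@(t-s['tool_pos'])).round(4)); 
E
```

```text
res [[-0.6, 0.9], [0.8, 1.0], [0.8, -0.7], [-1.5, -0.6], [0.2, 0.2], [0.1, 0.5], [-0.7, -0.7], [1.0, -0.4]]
origin [ 0.6947 -0.0989  0.2176] face [ 0.7047 -0.0977  0.2668]
x [ 0.953   0.062  -0.2966] z [0.2951 0.031  0.9549] lean deg 17.25 roll -0.64 heading 0.065
tile origin in tool [0.0228 0.001  0.0508]
```

Call:
carry_out(
  targets=[
    [[0, 0, 0], 0],
    [[0, 0, -0.008], 0],
    [[0, 0, -0.018], 0],
    [[0, 0, -0.025], 0],
    [[0, 0, -0.02], 0],
  ],
  grip_force=35,
)

```text
time: 18.98
tool_pos: [0.7129, -0.0987, 0.3371]
tool_rot: [3.138, 0.02, -3.067]
contact_force: [-0.1, 1.1, -1.6]
opening: 0.0546
```

```bash
python3 st.py; python3 plan.py .46 .15 .33 1.21 16
```

```text
18.98 [ 0.7129 -0.0987  0.3371] [ 3.1381  0.0202 -3.0671] q [-0.248  0.711  0.611  0.01   1.802 -1.891] F [-0.1  1.1 -1.6]
z [ 0.0198  0.005  -0.9998] x [-0.997  -0.0744 -0.0202]
pose [ 0.7129 -0.0987  0.3371] [ 3.1381  0.0202 -3.0671] t 18.98 dist/row 0.02217443894772007
[[[0.0146, 0.0167, 0.0002], np.float64(0.1254)], [[0.0166, 0.0147, 0.0002], np.float64(0.1254)], [[0.0183, 0.0125, 0.0002], np.float64(0.1254)], [[0.0197, 0.0101, 0.0002], np.float64(0.1254)], [[0.0208, 0.0076, 0.0002], np.float64(0.1254)], [[0.0216, 0.0049, 0.0002], np.float64(0.1254)], [[0.0221, 0.0022, 0.0002], np.float64(0.1254)], [[0.0222, -0.0006, 0.0002], np.float64(0.1254)], [[0.0219, -0.0034, 0.0002], np.float64(0.1254)], [[0.0213, -0.0061, 0.0002], np.float64(0.1254)], [[0.0204, -0.0087, 0.0002], np.float64(0.1254)], [[0.0192, -0.0112, 0.0002], np.float64(0.1254)], [[0.0176, -0.0135, 0.0002], np.float64(0.1254)], [[0.0158, -0.0156, 0.0002], np.float64(0.1254)], [[0.0137, -0.0174, 0.0002], np.float64(0.1254)], [[0.0114, -0.019, 0.0002], np.float64(0.1254)]]
```

Call:
carry_out(
  targets=[
    [[0.0146, 0.0167, 0], 0.125],
    [[0.0166, 0.0147, 0], 0.125],
    [[0.0183, 0.0125, 0], 0.125],
    [[0.0197, 0.01, 0], 0.125],
    [[0.0208, 0.0076, 0], 0.125],
    [[0.0216, 0.005, 0], 0.125],
    [[0.022, 0.0022, 0], 0.125],
    [[0.022, -0.0006, 0], 0.125],
  ],
)

```text
time: 19.98
tool_pos: [0.5848, 0.0283, 0.3331]
tool_rot: [3.127, 0.005, 2.18]
contact_force: [0.5, -0.3, -0.7]
opening: 0.0549
```

```bash
python3 st.py; python3 plan.py .46 .15 .33 1.21 9
```

```text
19.98 [0.5848 0.0283 0.3331] [3.127  0.0048 2.1804] q [-0.086  0.396  1.155  0.006  1.577 -0.695] F [ 0.5 -0.3 -0.7]
z [ 0.0147  0.0044 -0.9999] x [-0.5725  0.8199 -0.0048]
pose [0.5848 0.0283 0.3331] [3.127  0.0048 2.1804] t 19.98 dist/row 0.01936757518022232
[[[0.019, -0.0036, 0.0002], np.float64(0.1078)], [[0.0185, -0.0057, 0.0002], np.float64(0.1078)], [[0.0178, -0.0076, 0.0002], np.float64(0.1078)], [[0.0169, -0.0095, 0.0002], np.float64(0.1078)], [[0.0158, -0.0112, 0.0002], np.float64(0.1078)], [[0.0145, -0.0129, 0.0002], np.float64(0.1078)], [[0.013, -0.0144, 0.0002], np.float64(0.1078)], [[0.0114, -0.0157, 0.0002], np.float64(0.1078)], [[0.0096, -0.0168, 0.0002], np.float64(0.1078)]]
```

Tilt is small now. Continue.

Call:
carry_out(
  targets=[
    [[0.019, -0.0036, 0], 0.108],
    [[0.0185, -0.0057, 0], 0.108],
    [[0.0178, -0.0076, 0], 0.108],
    [[0.017, -0.0095, 0], 0.108],
    [[0.0158, -0.0112, 0], 0.108],
    [[0.0145, -0.013, 0], 0.108],
    [[0.013, -0.0144, 0], 0.108],
    [[0.0114, -0.0157, 0], 0.108],
    [[0.008, -0.012, 0], 0.1],
    [[0, 0, 0], 0],
  ],
)

```text
time: 21.22
tool_pos: [0.4596, 0.1528, 0.3309]
tool_rot: [3.136, -0.005, 1.185]
contact_force: [0.3, -0.3, -0.9]
opening: 0.0543
```

```bash
python3 st.py;  python3 - <<'E'
from h import *
import pickle
snap('side','d6'); snap('scene','s6')
pickle.dump(eyes.camera_info('wrist'),open('w9.pkl','wb')); snap('wrist','w9')
E
```

```text
21.23 [0.4596 0.1528 0.3309] [ 3.1359 -0.0053  1.1847] q [0.161 0.199 1.435 0.002 1.501 0.547] F [ 0.3 -0.3 -0.9]
z [ 0.0073  0.0028 -1.    ] x [0.3765 0.9264 0.0053]
```

View pics/w9.png

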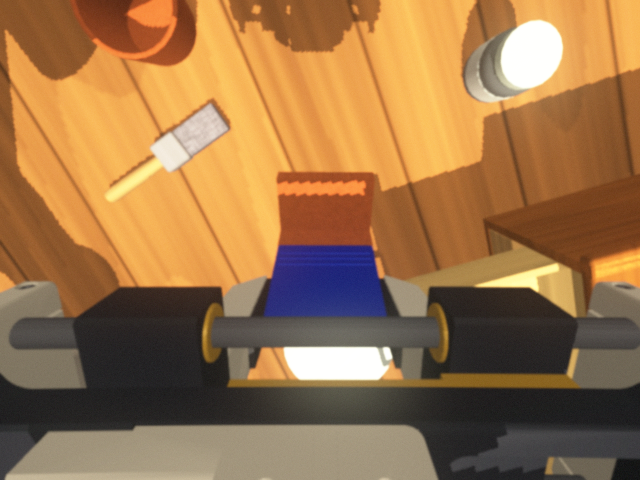

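View pics/d6.png

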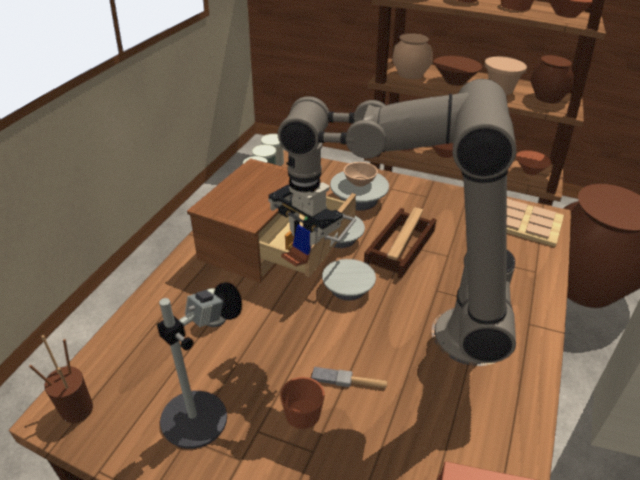

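View pics/s6.png

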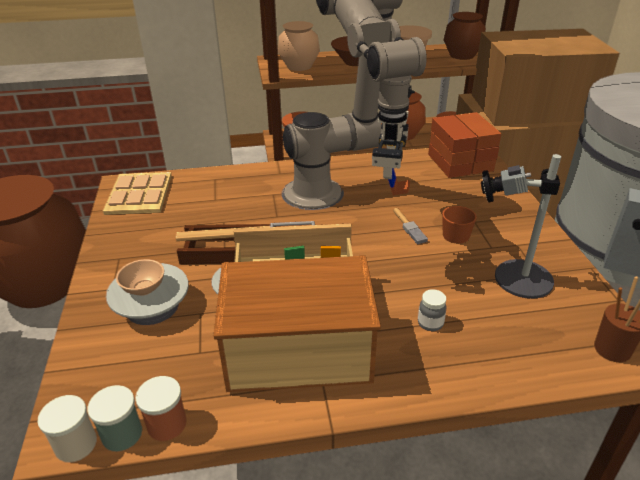

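```bash
python3 - <<'E'
from h import *
crop('s6','e1',472,145,572,225,8); crop('d6','e2',150,275,250,355,8); crop('s6','e3',485,250,565,300,8); crop('d6','e4',150,380,240,455,8); crop('w9','e5',250,150,410,330,4)
print(proj('scene',[[.6643,.0445,.215]]),proj('side',[[.6643,.0445,.215]]))
E
```

```text
[[364.68023058 253.68089566]] [[254.28078508 232.6781248 ]]
```

View pics/e1.png

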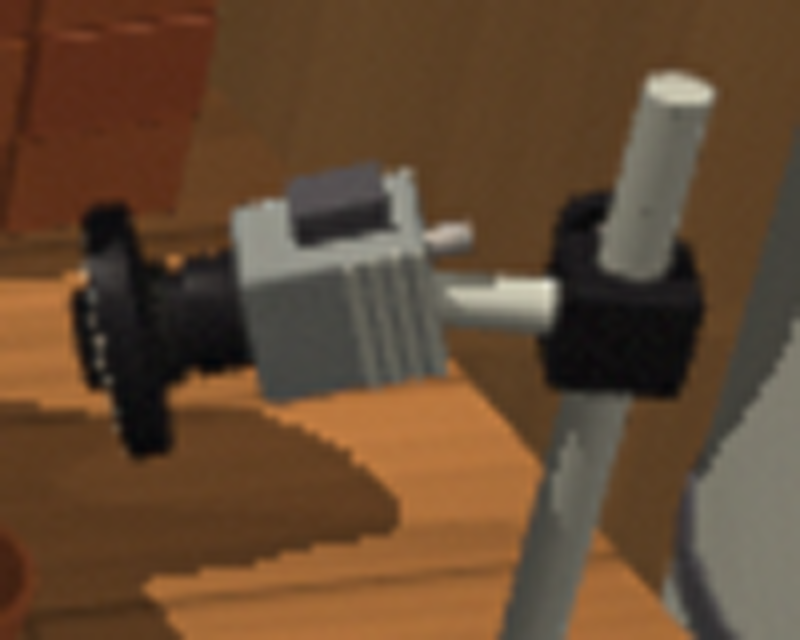

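View pics/e2.png

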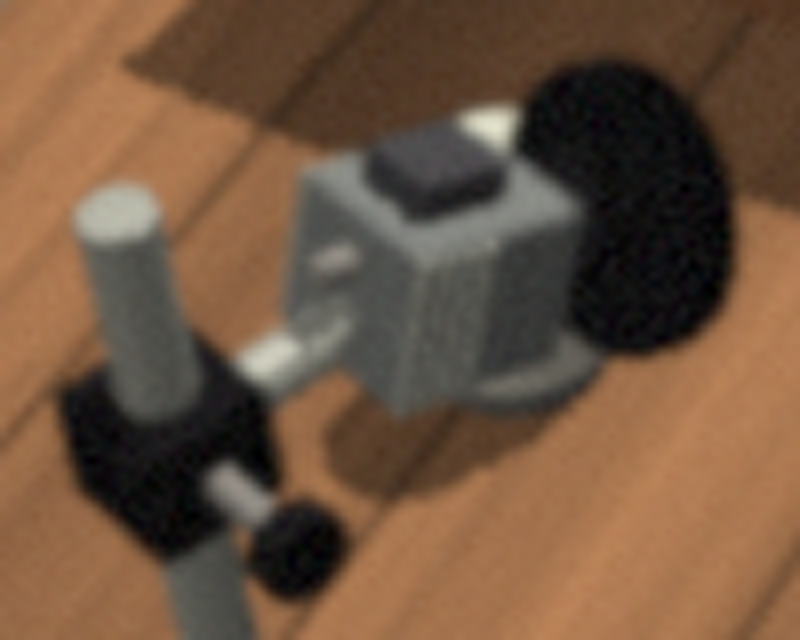

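View pics/e3.png

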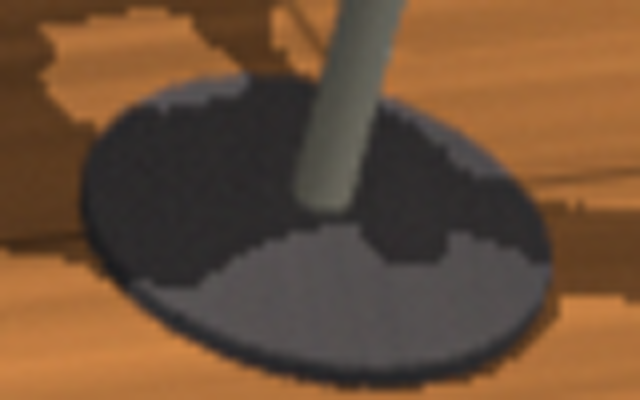

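View pics/e4.png

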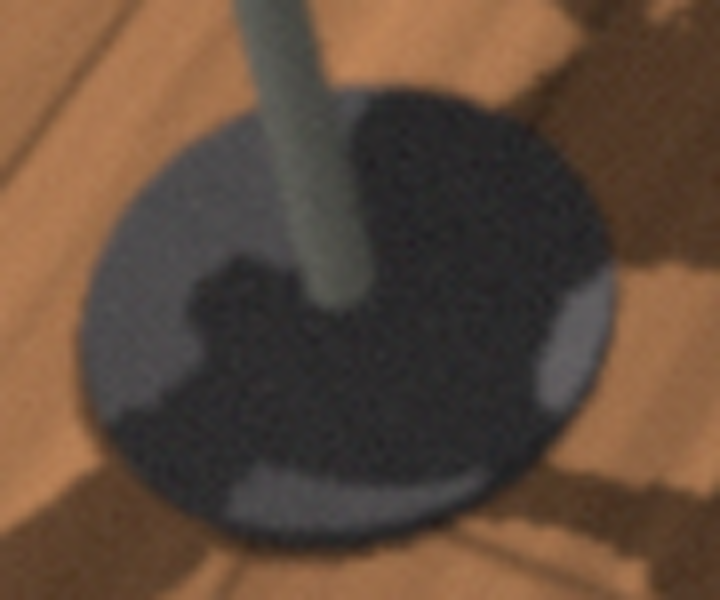

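View pics/e5.png

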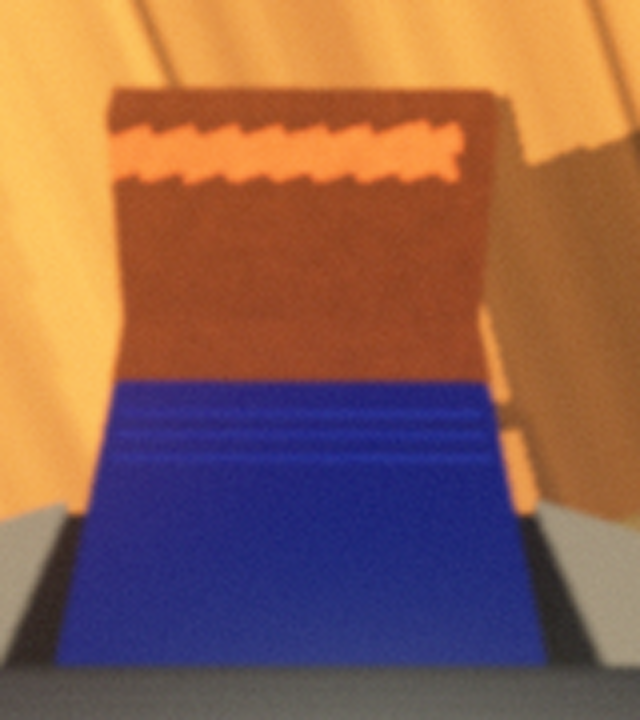

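```bash
python3 - <<'E'
from tilepose import *
from fit import *
ci=pickle.load(open('w9.pkl','rb'))
f=lambda u,v:(250+(u+.5)/4-.5,150+(v+.5)/4-.5)
M8=[MODEL[i] for i in (2,3,4,5,6,7)]
px=[f(*p) for p in [(112,92),(496,93),(124,318),(481,317),(117,382),(490,382)]]
R,t=tilepose(ci,M8,px)
s=monitor.observe(); M=Rn.from_euler('xyz',s['tool_rot']).as_matrix()
print('face in tool',(M.T@(t+R@[-.005,0,.05]-s['tool_pos'])).round(4))
g=lambda x0,y0,u,v:(x0+(u+.5)/8-.5,y0+(v+.5)/8-.5)
pts=[('side',(.17,0,.42),g(150,275,118,213),1),('scene',(.17,0,.42),g(472,145,681,90),1),
('scene',(.17,0,.006),g(485,250,325,202),1),('side',(.17,0,.006),g(150,380,338,292),1),
('scene',(.0,0,.306),g(472,145,82,340),.8),
('scene',(.17,.0,.335),g(472,145,622,315),.3),
('side',(.08,0,.335),g(150,275,435,270),.7),('scene',(.08,0,.335),g(472,145,335,293),.7)]
x,r=fit(pts,[.53,.4,1.2]);print('stand',x.round(4));print(r.round(1).tolist())
# body axis: body corners model
c,sn=np.cos(x[2]),np.sin(x[2])
# independent triangulations
for nm,a,b in [('top',g(472,145,681,90),g(150,275,118,213)),('foot',g(485,250,325,202),g(150,380,338,292)),('body',g(472,145,335,293),g(150,275,435,270)),('ring',g(472,145,128,328),g(150,275,628,207))]:
    print(nm,tri(ray('scene',a,CI['scene']),ray('side',b,CI['side'])))
E
```

```text
res [[0.1, -0.2], [-0.2, -0.3], [0.4, -0.2], [-0.4, 0.1], [-0.1, 0.3], [0.1, 0.3]]
origin [0.4697 0.1751 0.2766] face [0.4633 0.1585 0.3236]
x [-0.3417 -0.8279 -0.4448] z [-0.1625 -0.4141  0.8956] lean deg 26.41 roll -0.4 heading -1.9623
face in tool [0.0071 0.0001 0.0071]
stand [0.5414 0.3959 1.2209]
[[-1.7, -0.1], [-0.3, -1.3], [-1.7, 2.0], [0.5, 2.0], [-0.4, -0.4], [-0.2, -0.3], [-1.2, -0.4], [0.1, -0.9]]
top (array([0.59956591, 0.55466215, 0.41736282]), np.float64(0.005019973049032303))
foot (array([0.60042751, 0.55702897, 0.01518583]), np.float64(0.0033875927562374616))
body (array([0.56751996, 0.4699376 , 0.33146647]), np.float64(0.003819426285422762))
ring (array([0.5428098 , 0.40978607, 0.3100429 ]), np.float64(0.0059246571411597825))
```

```bash
python3 - <<'E'
from h import *
crop('s6','f1',360,130,430,205,9)
crop('d6','f2',270,200,350,280,8)
E
```

```text
(no output)
```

View pics/f1.png

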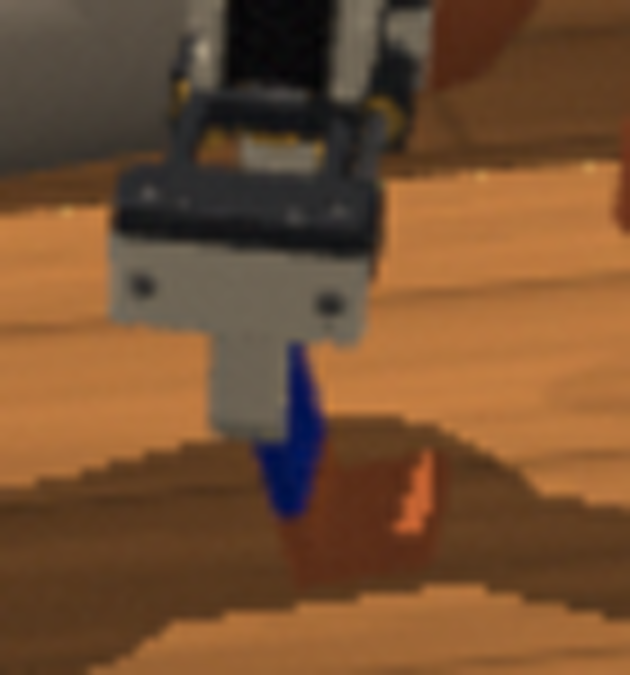

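View pics/f2.png

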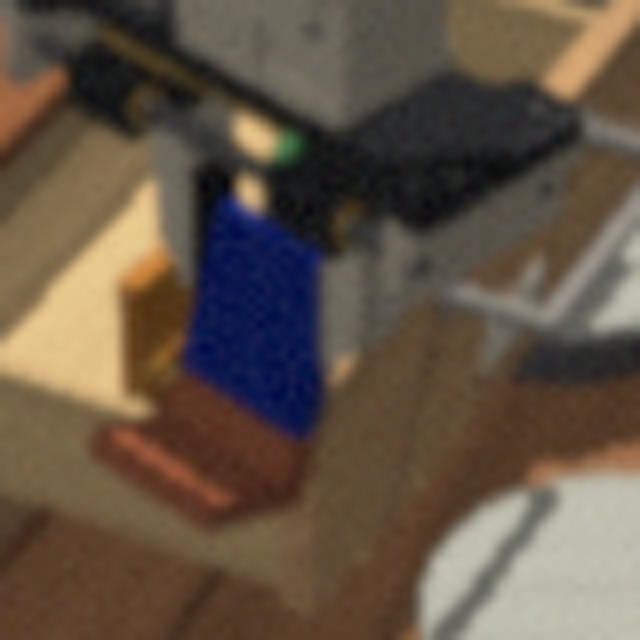

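```bash
cat > lean.py <<'E'
from h import *
from scipy.optimize import least_squares
Y=.0275
def lean(obs,tool_pos,tool_rot,edges=[]):
    # obs: (ci,P,uv,w) ; edges: (ci,side,uv) on slab front vertical edge, unknown height
    M=Rn.from_euler('xyz',tool_rot).as_matrix()
    def pose(p):
        # tile axes in tool at zero lean: tile x=-tool x, tile y=tool y? z=-tool z
        B=np.array([[-1,0,0],[0,1,0],[0,0,-1]],float).T
        Rt=M@B@Rn.from_euler('zy',[p[4],p[2]]).as_matrix()
        return Rt, tool_pos+M@np.array([p[0],p[3],p[1]])
    def f(p):
        R,t=pose(p); r=[]
        for ci,P,uv,w in obs: r+=list((proj('',[t+R@np.array(P)],ci)[0]-uv)*w)
        for i,(ci,sd,uv,w) in enumerate(edges): r+=list((proj('',[t+R@np.array([-.005,sd*Y,p[5]])],ci)[0]-uv)*w)
        return np.array(r)
    s=least_squares(f,[0.02,.05,.35,0,0,.07],loss='soft_l1')
    R,t=pose(s.x); J=s.jac; 
    cov=np.linalg.pinv(J.T@J)
    print('rel lean deg',np.degrees(s.x[2]).round(2),'+-',np.degrees(np.sqrt(cov[2,2])).round(2),'yawoff',np.degrees(s.x[4]).round(2),'xyz tool',s.x[[0,3,1]].round(4),'h',s.x[5].round(4))
    face=t+R@np.array([-.005,0,.05])
    print('world lean',np.degrees(np.arcsin(-R[2,0])).round(2),'roll',np.degrees(np.arcsin(R[2,1])).round(2),'heading',np.arctan2(R[1,0],R[0,0]).round(4),'face',face.round(4),'face in tool',(M.T@(face-tool_pos)).round(4))
    print('res',f(s.x).reshape(-1,2).round(1).tolist())
    return R,t
E
cat > l9.py <<'E'
from lean import *
import pickle
W=pickle.load(open('w9.pkl','rb'));S=eyes.camera_info('scene');D=eyes.camera_info('side')
f=lambda u,v:(250+(u+.5)/4-.5,150+(v+.5)/4-.5)
wo=[(W,P,f(*q),1) for P,q in [((-.039,-Y,0),(112,92)),((-.039,Y,0),(496,93)),((-.005,-Y,.01),(124,318)),((-.005,Y,.01),(481,317)),((-.005,-Y,.025),(117,382)),((-.005,Y,.025),(490,382))]]
we=[(W,-1,f(57,665),1),(W,1,f(547,665),1)]
g=lambda u,v:(360+(u+.5)/9-.5,130+(v+.5)/9-.5)
so=[(S,P,g(*q),1) for P,q in [((.005,Y,0),(298,588)),((-.039,Y,0),(437,560)),((.005,Y,.025),(280,515))]]
h=lambda u,v:(270+(u+.5)/8-.5,200+(v+.5)/8-.5)
do=[(D,P,h(*q),1) for P,q in [((-.039,Y,.01),(110,425)),((-.039,Y,0),(97,447)),((-.039,-Y,0),(210,523)),((-.039,-Y,.01),(235,503)),((-.005,Y,.025),(182,372)),((-.005,-Y,.025),(305,437)),((-.005,Y,.085),(222,198))]]
tp=np.array([.4596,.1528,.3309]);tr=[3.1359,-.0053,1.1847]
for o,e in [(wo,we),(wo,[]),(so+do,[]),(do,[]),(wo+so+do,we)]: lean(o,tp,tr,e)
E
python3 l9.py
```

```text
rel lean deg 20.52 +- 1.5 yawoff -0.05 xyz tool [0.0227 0.0007 0.0528] h 0.0781
world lean 20.82 roll 0.31 heading -1.9558 face [0.464  0.1617 0.3268] face in tool [0.0099 0.0007 0.0042]
res [[0.4, -0.6], [-0.8, -0.7], [0.1, 0.9], [-0.1, 1.3], [-0.9, -0.4], [0.5, -0.2], [0.8, -0.0], [-0.3, 0.2]]
rel lean deg 26.11 +- 2.65 yawoff -0.01 xyz tool [0.0242 0.0008 0.0544] h 0.07
world lean 26.42 roll 0.32 heading -1.9542 face [0.4629 0.1587 0.3236] face in tool [0.0066 0.0008 0.0073]
res [[0.1, -0.2], [-0.3, -0.3], [0.6, -0.2], [-0.2, 0.1], [-0.2, 0.2], [0.1, 0.3]]
rel lean deg 23.09 +- 2.6 yawoff 5.54 xyz tool [ 0.0209 -0.0001  0.0535] h 0.07
world lean 23.25 roll 2.52 heading -1.8493 face [0.4613 0.1585 0.3254] face in tool [ 0.0059 -0.0006  0.0056]
res [[-0.3, -0.6], [-0.7, -2.0], [-1.4, 0.1], [-1.4, 0.0], [-0.8, 0.7], [1.4, 0.8], [-0.6, -0.2], [-0.9, -0.5], [0.1, 0.6], [0.3, 0.3]]
rel lean deg 19.8 +- 4.01 yawoff 2.7 xyz tool [0.0011 0.0167 0.0728] h 0.07
world lean 20.06 roll 1.25 heading -1.9046 face [0.4708 0.1364 0.3069] face in tool [-0.0111  0.0165  0.024 ]
res [[-0.7, -0.2], [0.1, 0.4], [1.3, 0.4], [-0.9, -0.5], [0.0, -0.9], [0.0, 0.1], [0.3, 0.5]]
rel lean deg 21.17 +- 1.47 yawoff 0.11 xyz tool [0.0228 0.0007 0.053 ] h 0.0776
world lean 21.47 roll 0.37 heading -1.9527 face [0.4638 0.1613 0.3264] face in tool [0.0094 0.0007 0.0046]
res [[0.1, -0.3], [-1.0, -0.6], [0.1, 1.0], [-0.2, 1.2], [-0.9, -0.1], [0.3, -0.1], [-0.6, -0.4], [-0.8, -0.6], [-1.3, 0.2], [-2.8, -0.2], [-2.1, 0.4], [-1.2, 0.8], [-3.4, -0.2], [-1.4, -0.6], [-1.7, 0.8], [-0.7, 0.3], [1.2, 0.1], [-0.8, 0.1]]
```

```bash
cat > stand.py <<'E'
from fit import *
g=lambda x0,y0,u,v:(x0+(u+.5)/8-.5,y0+(v+.5)/8-.5)
def run(bs,bd):
    S=lambda *a:np.array(g(*a))-bs
    D=lambda *a:np.array(g(*a))-bd
    pts=[('side',(.17,0,.42),D(150,275,118,213),1),('scene',(.17,0,.42),S(472,145,681,90),1),
    ('scene',(.17,0,.006),S(485,250,325,202),1),('side',(.17,0,.006),D(150,380,338,292),1),
    ('scene',(.0,0,.306),S(472,145,82,340),.8),
    ('side',(.08,0,.335),D(150,275,435,270),.7),('scene',(.08,0,.335),S(472,145,335,293),.7)]
    x,r=fit(pts,[.53,.4,1.2]);print('lens',x.round(4),'pillar',(x[0]+.17*np.cos(x[2])).round(4),(x[1]+.17*np.sin(x[2])).round(4),r.round(1).tolist())
    for nm,a,b in [('top',S(472,145,681,90),D(150,275,118,213)),('foot',S(485,250,325,202),D(150,380,338,292)),('body',S(472,145,335,293),D(150,275,435,270)),('ring',S(472,145,128,328),D(150,275,628,207))]:
        p,e=tri(ray('scene',a,CI['scene']),ray('side',b,CI['side']));print('  ',nm,p.round(4),e.round(4))
run(0,0); run(np.array([.9,.5]),np.array([1.6,-.2]))
E
python3 stand.py
```

```text
lens [0.5415 0.3959 1.222 ] pillar 0.5996 0.5556 [[-1.6, -0.1], [-0.4, -1.3], [-1.7, 2.0], [0.5, 2.1], [-0.4, -0.4], [-1.2, -0.4], [0.1, -0.9]]
   top [0.5996 0.5547 0.4174] 0.005
   foot [0.6004 0.557  0.0152] 0.0034
   body [0.5675 0.4699 0.3315] 0.0038
   ring [0.5428 0.4098 0.31  ] 0.0059
lens [0.5405 0.3958 1.206 ] pillar 0.6012 0.5546 [[-0.4, -0.8], [0.5, -0.5], [-0.9, 2.9], [1.8, 1.3], [0.2, -0.2], [-0.1, -0.6], [0.7, -0.5]]
   top [0.6004 0.5545 0.4181] 0.0006
   foot [0.6014 0.557  0.0163] 0.0033
   body [0.5687 0.4696 0.3322] 0.0021
   ring [0.5442 0.4094 0.3108] 0.0002
```

```bash
python3 plan.py .487 .255 .26 1.21 8; python3 st.py
```

```text
pose [0.4604 0.152  0.3307] [ 3.1358 -0.0052  1.1842] t 21.38 dist/row 0.015964493392566514
[[[0.0131, -0.0018, 0.0089], np.float64(-0.0032)], [[0.0131, -0.0018, 0.0089], np.float64(-0.0032)], [[0.0131, -0.0017, 0.0089], np.float64(-0.0032)], [[0.0131, -0.0017, 0.0089], np.float64(-0.0032)], [[0.0132, -0.0017, 0.0089], np.float64(-0.0032)], [[0.0132, -0.0016, 0.0089], np.float64(-0.0032)], [[0.0132, -0.0016, 0.0089], np.float64(-0.0032)], [[0.0132, -0.0015, 0.0089], np.float64(-0.0032)]]
21.38 [0.4604 0.152  0.3307] [ 3.1358 -0.0052  1.1842] q [1.600e-01 2.000e-01 1.434e+00 1.000e-03 1.500e+00 5.460e-01] F [ 0.7 -0.5 -0.3]
z [ 0.0074  0.0026 -1.    ] x [0.377  0.9262 0.0052]
```

Call:
carry_out(
  targets=[
    [[0.007, -0.001, 0.005], -0.003],
    [[0.013, -0.0018, 0.009], -0.003],
    [[0.013, -0.0017, 0.009], -0.003],
    [[0.013, -0.0017, 0.009], -0.003],
    [[0.013, -0.0017, 0.009], -0.003],
    [[0.013, -0.0016, 0.009], -0.003],
    [[0.013, -0.0016, 0.009], -0.003],
    [[0.008, -0.0015, 0.005], -0.003],
    [[0, 0, 0], 0],
  ],
)

```text
time: 22.5
tool_pos: [0.4852, 0.2498, 0.2606]
tool_rot: [3.138, -0.003, 1.212]
contact_force: [0.1, 0.2, -0.9]
opening: 0.0548
```

```bash
python3 st.py;python3 plan.py .487 .255 .26 1.21 3; python3 - <<'E'
from h import *
import pickle
snap('side','d7'); snap('scene','s7')
pickle.dump(eyes.camera_info('wrist'),open('w10.pkl','wb')); snap('wrist','w10')
crop('s7','g1',410,130,580,230,4.7); crop('d7','g2',150,230,290,340,5.7)
E
```

```text
22.5 [0.4852 0.2498 0.2606] [ 3.138  -0.0032  1.2118] q [0.335 0.354 1.412 0.    1.371 0.694] F [ 0.1  0.2 -0.9]
z [ 0.0044  0.0017 -1.    ] x [0.3513 0.9363 0.0032]
pose [0.4852 0.2498 0.2606] [ 3.138  -0.0032  1.2118] t 22.5 dist/row 0.0018481003530629876
[[[0.0018, -0.0, 0.0002], np.float64(0.0006)], [[0.0018, -0.0, 0.0002], np.float64(0.0006)], [[0.0018, -0.0001, 0.0002], np.float64(0.0006)]]
```

View pics/g1.png

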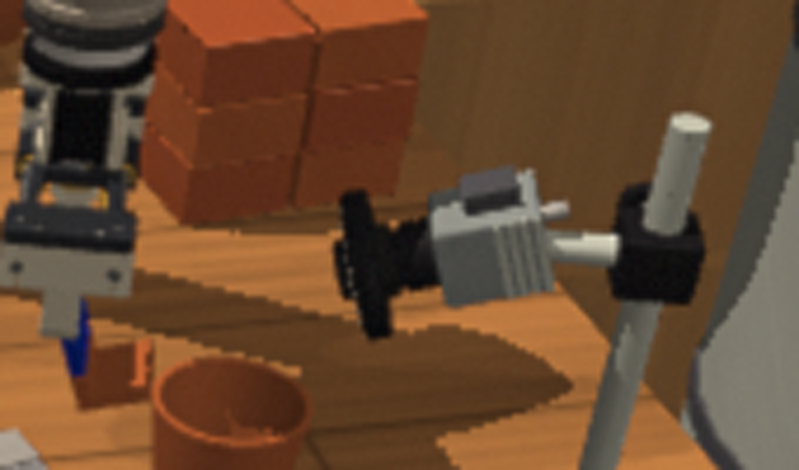

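View pics/g2.png

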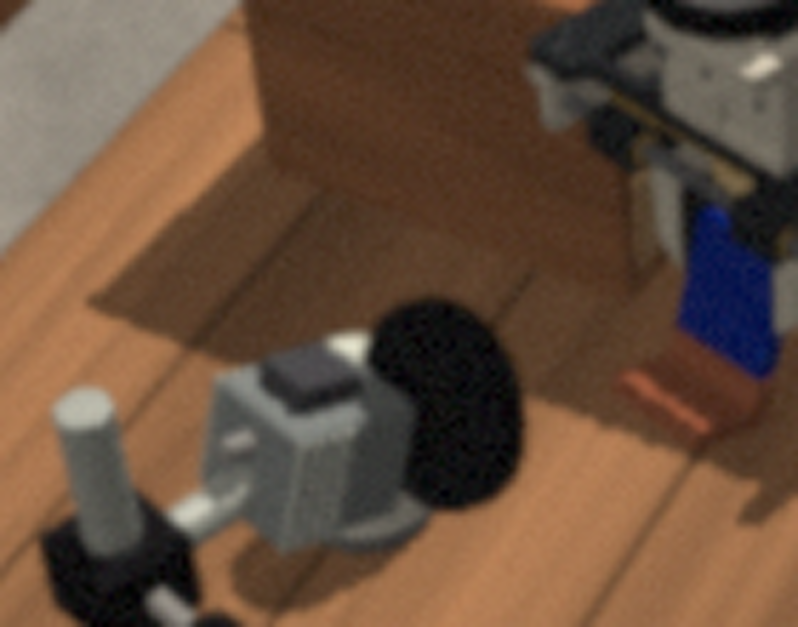

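View pics/w10.png

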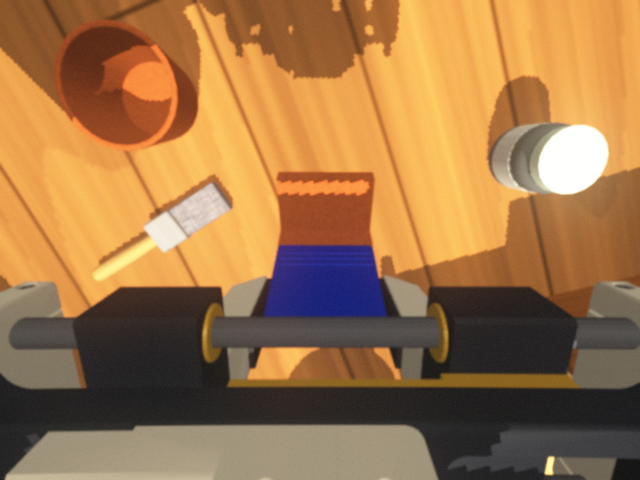

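Call:
carry_out(
  targets=[
    [[0.0025, 0, 0.0003], 0],
    [[0.0025, 0, 0.0003], 0],
    [[0.001, 0, 0], 0],
    [[0, 0, 0], 0],
  ],
)

```text
time: 23.15
tool_pos: [0.4881, 0.2543, 0.262]
tool_rot: [3.135, -0.005, 1.209]
contact_force: [-0.3, -0.3, -1.2]
opening: 0.055
```

```bash
python3 st.py; python3 - <<'E'
from h import *
snap('side','d8'); snap('scene','s8')
crop('s8','i1',410,165,480,225,9); crop('d8','i2',250,255,300,315,10)
E
```

```text
23.15 [0.4881 0.2543 0.262 ] [ 3.1353 -0.0051  1.2094] q [ 0.341  0.36   1.399 -0.     1.375  0.703] F [-0.3 -0.3 -1.2]
z [ 0.0077  0.0025 -1.    ] x [0.3536 0.9354 0.0051]
```

View pics/i1.png

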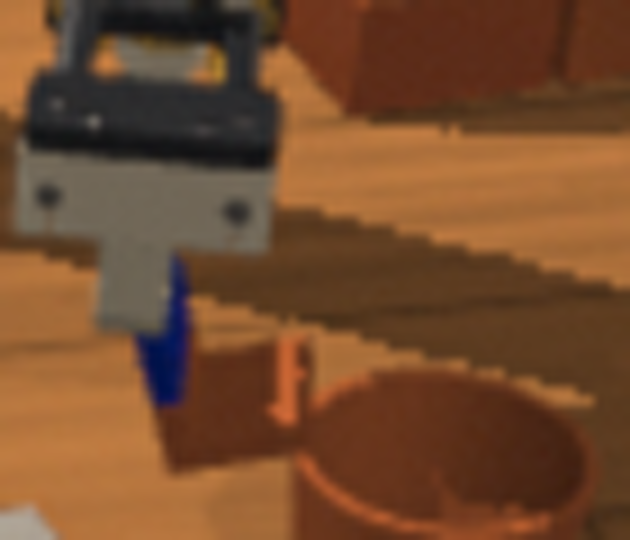

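View pics/i2.png

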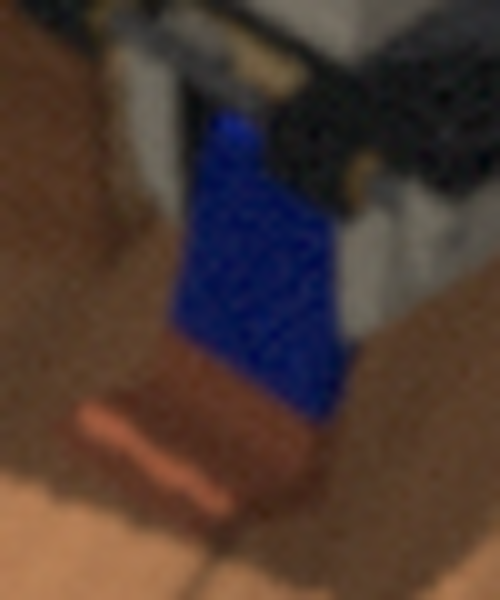

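```bash
python3 - <<'E'
from lean import *
S=eyes.camera_info('scene');D=eyes.camera_info('side')
s=monitor.observe(); tp=s['tool_pos'];M=Rn.from_euler('xyz',s['tool_rot']).as_matrix()
B=np.array([[-1,0,0],[0,1,0],[0,0,-1]],float)
g=lambda u,v:(410+(u+.5)/9-.5,165+(v+.5)/9-.5)
h=lambda u,v:(250+(u+.5)/10-.5,255+(v+.5)/10-.5)
obs=[(S,P,g(*q)) for P,q in [((.005,Y,0),(172,472)),((-.039,Y,0),(300,450)),((.005,Y,.025),(157,403))]]
obd=[(D,P,h(*q)) for P,q in [((-.005,Y,.025),(172,325)),((-.005,-Y,.025),(325,420)),((-.039,Y,0),(68,425)),((-.039,Y,.01),(82,405)),((-.039,-Y,0),(212,525)),((-.039,-Y,.01),(232,510))]]
for th in (18,20.5,23):
    R=M@B@Rn.from_euler('y',np.radians(th)).as_matrix()
    piv=tp+M@np.array([0,.0005,-.007]); t=piv-R@np.array([0,0,.065])
    print(th,'face',(t+R@[-.005,0,.05]).round(4),'lean',np.degrees(np.arcsin(-R[2,0])).round(2),'roll',np.degrees(np.arcsin(R[2,1])).round(2),'head',np.arctan2(R[1,0],R[0,0]).round(3))
    for nm,o in (('scene',obs),('side',obd)):
        r=np.array([np.array(uv)-proj('',[t+R@np.array(P)],ci)[0] for ci,P,uv in o]); print(nm,'pick-proj mean',r.mean(0).round(2),'dev',(r-r.mean(0)).round(1).tolist())
E
sed -i 's/^run(0,0).*//' stand.py; echo 'import sys
a=[float(v) for v in sys.argv[1:]]
run(np.array(a[:2]),np.array(a[2:]))' >> stand.py
```

```text
18 face [0.4919 0.2629 0.2563] lean 18.29 roll 0.36 head -1.93
scene pick-proj mean [ 1.38 -0.3 ] dev [[0.3, 0.1], [-0.9, 0.2], [0.6, -0.3]]
side pick-proj mean [ 1.63 -1.18] dev [[-0.7, 0.9], [-0.5, 0.1], [0.1, -0.7], [0.8, 0.6], [-0.5, -1.4], [0.8, 0.5]]
20.5 face [0.4921 0.2634 0.2567] lean 20.79 roll 0.36 head -1.93
scene pick-proj mean [ 0.55 -0.03] dev [[0.2, -0.0], [-1.0, 0.6], [0.8, -0.5]]
side pick-proj mean [ 2.19 -1.  ] dev [[-0.8, 0.7], [-0.6, -0.1], [0.2, -0.6], [0.8, 0.8], [-0.4, -1.3], [0.8, 0.6]]
23 face [0.4923 0.2639 0.2572] lean 23.29 roll 0.36 head -1.93
scene pick-proj mean [-0.27  0.28] dev [[-0.0, -0.2], [-1.0, 1.0], [1.0, -0.8]]
side pick-proj mean [ 2.73 -0.78] dev [[-0.9, 0.4], [-0.7, -0.4], [0.3, -0.5], [0.8, 0.9], [-0.3, -1.2], [0.7, 0.8]]
```

```bash
python3 stand.py .6 0 2.1 -.9; python3 stand.py .6 0 1.6 0; python3 - <<'E'
from fit import *
# overlay predicted ring circle & lens for candidate stand in scene/side
im={n:cv2.imread('pics/%s8.png'%k) for n,k in(('scene','s'),('side','d'))}
x,y,w=.5405,.396,1.207
b={'scene':(.6,0),'side':(1.8,-.4)}
H=np.array([np.cos(w),np.sin(w),0]);a=np.radians(20)
ax=-H*np.cos(a)-np.array([0,0,np.sin(a)]); up=-H*np.sin(a)+np.array([0,0,np.cos(a)]); lat=np.cross(up,ax)
L=np.array([x,y,.306])
for n in im:
    big=cv2.resize(im[n],None,fx=6,fy=6,interpolation=cv2.INTER_CUBIC)
    def P(p): return tuple(int(v) for v in ((proj(n,[p],CI[n])[0]+b[n]+.5)*6))
    pts=np.array([P(L+.044*(np.cos(t)*up+np.sin(t)*lat)-ax*.008) for t in np.linspace(0,6.28,40)]);cv2.polylines(big,[pts],True,(0,255,0),1)
    cv2.line(big,P(L),P(L+ax*.15),(0,255,255),1)
    F=L+ax*.15; c=[F+up*(.035)+lat*.0275,F+up*.035-lat*.0275,F-up*.05-lat*.0275,F-up*.05+lat*.0275]
    cv2.polylines(big,[np.array([P(q) for q in c])],True,(255,255,0),1)
    C=L-ax*.085
    for sx in(-.03,.03):
        cv2.polylines(big,[np.array([P(C+ax*sx+up*i*.026+lat*j*.026) for i,j in((1,1),(1,-1),(-1,-1),(-1,1))])],True,(0,0,255),1)
    p0=np.array(P(L)); q=(410,135) if n=='scene' else (185,235)
    cv2.imwrite('pics/o_%s.png'%n,big[q[1]*6:q[1]*6+590,q[0]*6:q[0]*6+790])
E
```

```text
lens [0.5424 0.3964 1.2164] pillar 0.6014 0.5558 [[-0.3, -1.2], [0.7, -1.0], [-0.8, 2.4], [1.9, 1.0], [0.3, -0.3], [-0.2, -1.0], [0.8, -0.7]]
   top [0.601  0.5555 0.4168] 0.0009
   foot [0.6021 0.5582 0.0146] 0.0038
   body [0.5694 0.4707 0.3309] 0.0025
   ring [0.5449 0.4104 0.3094] 0.0006
lens [0.5422 0.3954 1.2128] pillar 0.6018 0.5546 [[-0.6, -0.7], [0.3, -0.9], [-1.1, 2.5], [1.6, 1.5], [0.0, -0.3], [-0.4, -0.6], [0.5, -0.7]]
   top [0.6015 0.5542 0.4175] 0.0008
   foot [0.6025 0.5568 0.0156] 0.0018
   body [0.5697 0.4694 0.3317] 0.0006
   ring [0.5452 0.4091 0.3103] 0.0015
```

View pics/o_scene.png

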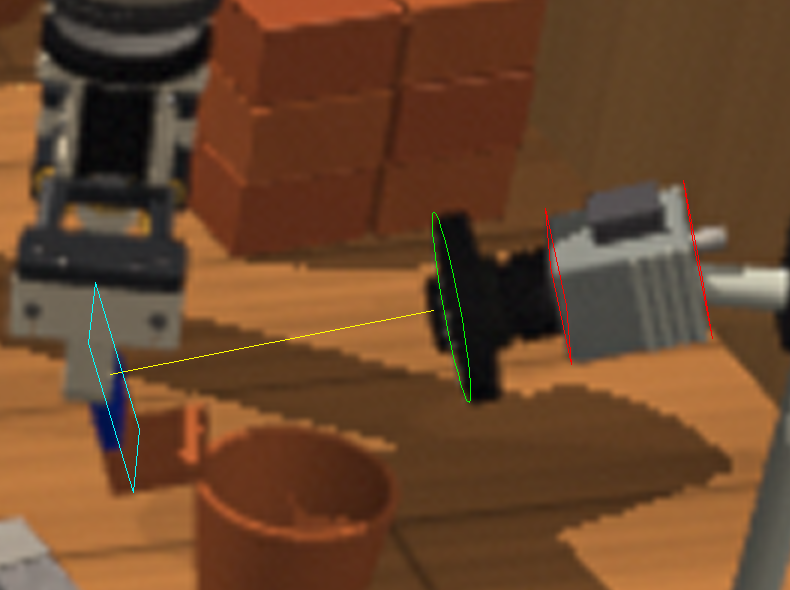

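View pics/o_side.png

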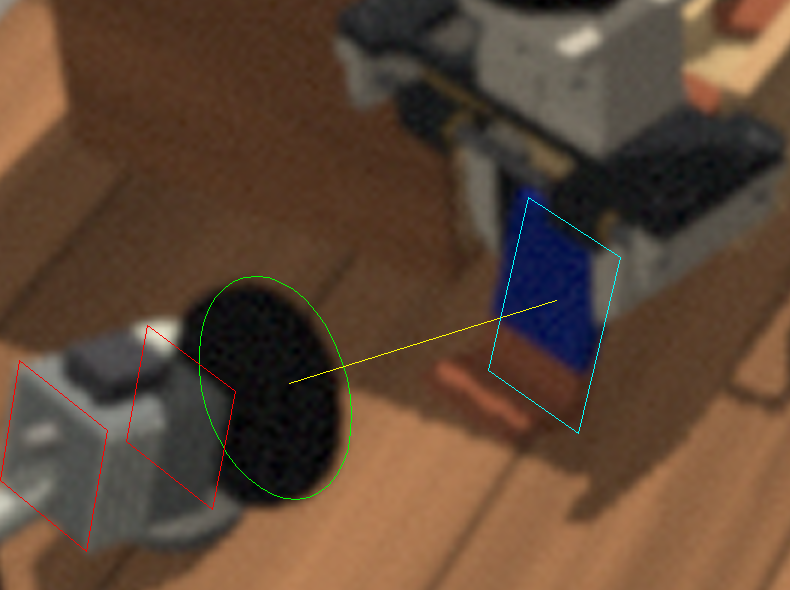

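Call:
carry_out(
  targets=[
    [[0.0003, 0, 0.002], 0],
    [[0, 0, 0], 0],
    [[0, 0, 0], 0],
    [[0, 0, 0], 0],
  ],
)

```text
time: 23.75
tool_pos: [0.4881, 0.2545, 0.2597]
tool_rot: [3.136, -0.005, 1.209]
contact_force: [-0.3, -0.3, -0.9]
opening: 0.0547
```

```bash
python3 st.py; python3 - <<'E'
from h import *
snap('side','d9'); snap('scene','s9'); 
crop('s9','j1',205,215,395,400,4); crop('d9','j2',180,150,380,300,4)
E
python3 st.py
```

```text
23.75 [0.4881 0.2545 0.2597] [ 3.1355 -0.0048  1.2093] q [ 0.341  0.362  1.402 -0.     1.37   0.703] F [-0.3 -0.3 -0.9]
z [ 0.0074  0.0024 -1.    ] x [0.3536 0.9354 0.0048]
23.85 [0.4881 0.2545 0.2597] [ 3.1355 -0.0048  1.2093] q [ 0.341  0.362  1.402 -0.     1.37   0.703] F [ 0.  -0.  -1.4]
z [ 0.0074  0.0024 -1.    ] x [0.3537 0.9353 0.0048]
```

View pics/j1.png

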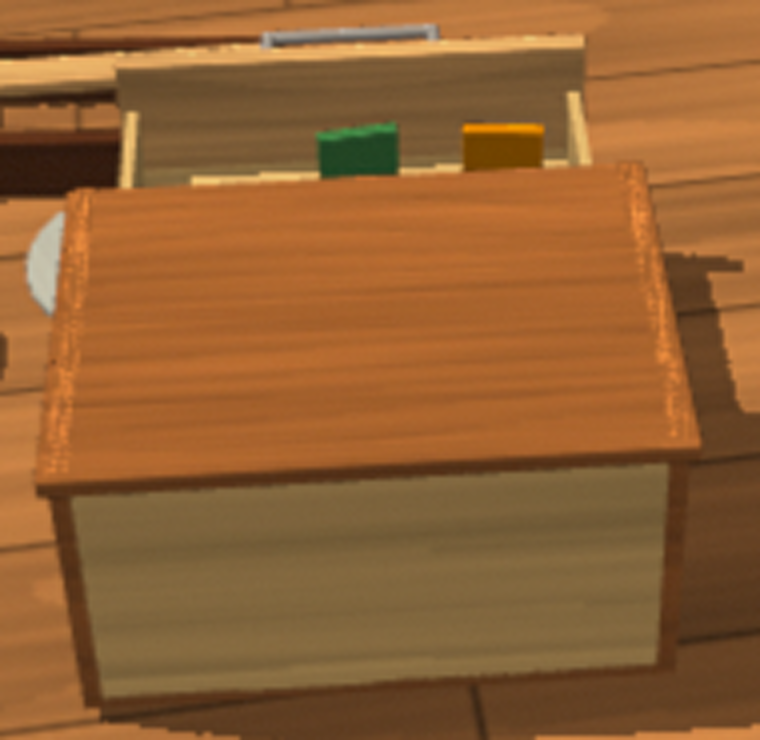

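View pics/d9.png

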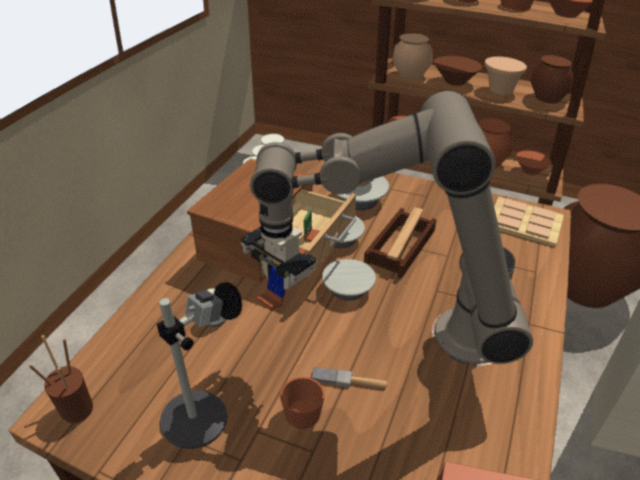

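```bash
python3 - <<'E'
from h import *
import pickle
ci=pickle.load(open('w7.pkl','rb'))
print(onz('wrist',(477,80),.176,ci), onz('wrist',(402,68),.176,ci), onz('wrist',(555,92),.176,ci))
print(np.abs(cv2.imread('pics/s9.png')[215:235,260:320].astype(int)-cv2.imread('pics/s1.png')[215:235,260:320]).mean())
E
python3 -c "
from h import *
order.hand_in(); print(monitor.observe()['tool_pos'])"
```

```text
[ 0.43615747 -0.11922054  0.176     ] [ 0.431932   -0.17939389  0.176     ] [ 0.44050372 -0.05619399  0.176     ]
1.5077777777777779
the job is handed in; nothing more can be done
the job is handed in; nothing more can be done
```

I pulled the top drawer to its stop, took out the blue tile and handed the job in at about 24 s with the tile held in front of the inspection camera.

**How it went**
- I gripped the handle and pulled until the force rose to about 18 N, which I took as the stop. The handle later measured 0.16 m further out than where it started.
- The pull tilted the tool by about 3°. I removed that by pressing the closed fingers lightly (about 23 N) on the front edge of the cabinet's top.
- The tool can't be tilted on command, so I gripped the tile by its side edges. To lean it about 20° I pressed its heel on the cabinet top and dragged, letting it pivot between the pads, then gripped it at 35 N and carried it to the focus.

**Last checks**

| Quantity | Estimate at hand-in | Wanted |
|---|---|---|
| Middle of the front | about (0.492, 0.264, 0.255) | about (0.492, 0.264, 0.255) |
| Lean | about 21° | 20° |
| Roll | about 0.4° | 0° |
| Heading error | within about 0.5° | 0° |

- The model drawn over the scene and side pictures matched the tile and camera to about 1 px, roughly 2 to 3 mm.
- The green and honey tiles are still standing in the open drawer.
- The last pictures showed nothing shifted on the bench. No wrist force or picture suggested contact with the camera or its stand.

**Where checks disagreed**
- The lean was the least certain figure. Fits using only the points on the foot gave 17° to 26°; the combined fits and the drag distance gave 20.5° to 21.5°.
- The scene and side cameras were off from the robot frame by 1 to 2 px, and I corrected for this when locating the lens.

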